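# Clear the kitchen scale, nest the portion cups and re-zero it with the trimmer key

### The arm

A 7-joint arm with a two-finger parallel gripper is mounted at the origin on the work surface. World frame = base frame: x ahead of the robot, y to its left, z up, the work surface at z = 0. Lengths are in m, angles in rad, forces in N, time in s.
With the tool pointing down it reaches from about 0.425 to 0.925 m from the base axis. Payload 6.8 kg.
Tool frame: the origin (TCP) lies on the centre line of the jaws, within the pads' length; the fingertips stand 25 mm ahead of it and the grasp point (between the pads) lies 6 mm ahead of it; z points along the fingers, y is the line along which they close (so a half turn about z gives the same grasp; the last joint's range is limited). The gripper opens to 85 mm and grips with 20 to 120 N. Pads are 22 mm wide; open, the fingers measure 114 mm over their backs; the gripper's body (76 mm by 85 mm) begins 54 mm behind the grasp point. The pads swing forward as they close: fully open they stand 13 mm farther back than shut.
Start: joints at [1.02, 0.477, 0.022, 1.555, -0.011, 1.109, -0.083], TCP at [0.289, -0.61, 0.256] pointing down, gripper open.
Joint ranges: [-2.96, 2.96], [-0.34, 2.1], [-1.41, 1.46], [0.24, 2.44], [-1.37, 4.51], [0.17, 1.92], [-2.96, 2.96]. Speed limits (rad/s): [2.39, 2.39, 3.14, 3.14, 3.14, 3.14, 3.14].

### API

Orientations are given as a 3x3 rotation matrix whose columns are the frame's x, y, z axes.
In Python, from plant import bot, camera, models gives the robot as it stands.
- The arm moves only by the tool play_rows, never from a script. Its argument "steps" is a list of rows, each an object with "fingers": the finger opening in m, from 0 to 0.0854; "translation": the shift along the world's x, y, z in m, a list of three; "rotation": the turn, a rotation vector about the world's x, y, z in degrees, a list of three. A call has 1 to 20 rows; each row shifts and turns the commanded pose from where the row before left it; what a row does not reach is not made up. A row lasts 1/8 s, in which the tool goes at most 62.5 mm and 10.7 degrees, less where a joint would pass 70% of its speed; a pose out of reach is approached as far as the arm can. A call is refused whole if a number of a shift passes 0.0625 or a number of a turn 10.7, either way. A call with a gripper value outside its range is refused whole. The fingers move at their own pace and stop on an object; "newtons" is the grip in N (left out, the last holds). Time passes only in rows, so rows that do not move let the fingers close. It gives the time, the measured TCP pose, the force, the opening and the grip force at its end, in the units of the state.
- bot.observe(): the state, without advancing time (a new reading comes with each control period).
- camera(name): name is "scene" or "top"; returns a dict with "frame" (420x560x3 uint8, red, green, blue), "fovy" (degrees; the focal length in pixels is half the picture's height over the tangent of half this angle, whatever the lens; pixels are square), "cx", "cy" (the principal point, pixels), "D" ([k1, k2, p1, p2, k3] as OpenCV has them; the pictures are not rectified), "R" (3x3) and "t" (3): a world point X has camera coordinates R X + t. Camera axes: x right, y down, z forward; pixel columns grow to the right and rows downward; lengths in m; the calibration is good to about 2 mm. A picture is of the moment at which its call begins. There is no depth.
- bot.close_job(): hands the job in; it is judged then, once.
Trained networks look in a picture, given as the dict that the camera call returned (one of the last four; its "shot" number tells which), for a name from the list of things; names that differ only in an ending like _2 or _b are one class to them, and where a whole thing is asked for, a point or a joint stands for the part that bears it (a point fixed in the world has none). Each returns a list of dicts, best first, with "score" (0 to 1); they miss things now and then, are a little off and sometimes report something else, mostly with a low value. They report only what shows in the picture. A call takes as long as a camera call.
- models.silhouettes(picture, query): "pixels" (420x560 bool, what is visible of it) and "rect" ([left, top, width, height] in pixels, round what is visible of it).
- models.pinpoint(picture, query): "pixel" ([column, row] in pixels: a listed point, or the origin of a listed thing).
The state is a dict: "time_s": time; "joint_positions": joint angles; "qvel": joint speeds; "effort": joint torques, N m; "tool_pos": TCP position; "eef_rot": TCP orientation; "contact_force": force on the tool from outside, world axes, zero at the start; "ft_torque": the same for the moment, N m; "opening": finger opening in m; "gripper_force": force on a finger pad.
Only numpy, scipy, OpenCV 4.12 (cv2) and the standard library are available. Lean on these libraries where they do the work, as an engineer would, in place of code of your own. Each camera call takes 0.05 s, during which the arm holds its last target. There are 200 camera calls.

### The job

The kitchen scale reads heavy even when empty. Take the white portion cups off its weighing pan, and with the pan bare turn the brass zero screw, using only the yellow plastic trimmer key from the service case, until the red zero mark of the dial lies under the tip of the black needle. By the end all the white cups, including any standing on the worktop, must be nested upright one inside the other in the blue cup on the cork mat, and the key must be back fully home in its cutout in the case; leave the spice jars and the pepper mill alone.

Things in the scene. Friction and masses are not known exactly. Their poses are not given: they have to be found in the camera images.
- scale: white catering scale, a fixed housing 200 mm (x) by 350 mm (y) and 40 mm high; origin under its centre, z up. The weighing pan is on its +y side (centre at y = +58 mm), the dial (centre x = +34, y = -113 mm) and the zero screw (x = -56, y = -113 mm) on its -y side
- plate: steel weighing pan 160 mm (x) by 226 mm (y), a 6 mm sheet with a rim 4 mm wide that stands another 6 mm; origin under its centre, 52 mm above the worktop, so cups stand at 58 mm on it. It rides on a spring (700 N/m, stop at 11 mm): each cup sinks it about 1.7 mm and so turns the needle about 0.09 rad clockwise
- zero_screw: slotted brass zero trimmer, head 28 mm across; origin at the centre of the head's top, 55 mm above the worktop; x runs along the slot: 6 mm wide, 12 mm deep, open at both ends. Stiff (0.05 N m), stays where left. Turning it clockwise (from above) by 1 rad turns the dial card clockwise by 0.4 rad. Starts 1.2 to 2.7 rad anticlockwise of its zero setting; stops 3.2 rad before and 1.0 beyond that
- needle_tip (a point): tip of the black needle of the scale, 46 mm from the dial centre; with the pan bare it points in the scale's +x direction; loads on the pan turn it clockwise (seen from above). Only the pan moves it
- zero_mark (a point): red zero mark on the white dial card, 46 mm from the dial centre; the zero screw turns the card. At the start it stands 0.48 to 1.08 rad anticlockwise of the scale's +x direction; the scale reads zero when it is under the needle's tip
- dial_centre (a point): centre of the dial, the needle's pivot
- key: yellow plastic trimmer key standing upright in the case; origin at the middle of the blade's tip, z up along the key, 111 mm long. From the tip up: blade 18 mm (x) by 2.6 mm (y) for 14 mm, shank 18 by 7 mm up to 47 mm, round flange 32 mm across from 47 to 53 mm, grip 22 mm (x) by 18 mm (y) from 53 to 111 mm. 50 g
- case: open blue service case 158 by 113 mm, 58 mm high, fixed, with a rigid grey insert whose top is at 55 mm; origin under its centre; two brass check weights stand 36 mm above the insert at x = -40, y = +-26 mm; its lid lies open flat on the -y side (to y = -177 mm, 18 mm high)
- key_pocket (a point): middle of the mouth of the key's cutout in the insert, at the insert's top surface 55 mm above the worktop; cutout 21 mm (case x) by 10 mm (case y), with a 3 mm chamfer, 50 mm deep; with the key home its flange lies on the insert and its tip is 47 mm below this point; blade along the case's x
- cork_mat: round cork mat, 150 mm across and 4 mm thick, fixed; origin under its centre
- cup_base: blue portion cup standing on the cork mat, the bottom of the stack: same shape as the white ones on a broad weighted foot 84 mm across and 5 mm thick that keeps the stack steady, 300 g: 40 mm tall, 66 mm across at the rim band; the mouth is 60 mm across inside; origin at the centre of the foot, z up. Its inner floor is 17 mm above the foot, so each cup nested in another stands 17 mm higher than it
- cup_a: same portion cup in white: 40 mm tall, outside diameter 45 mm at the foot, 66 mm at the 12 mm high straight rim band, mass about 120 g; origin at the centre of the foot, z up through the mouth; stands on the weighing pan at the start (may be absent)
- cup_b: same portion cup in white: 40 mm tall, outside diameter 45 mm at the foot, 66 mm at the 12 mm high straight rim band, mass about 120 g; origin at the centre of the foot, z up through the mouth; stands on the weighing pan at the start (may be absent)
- cup_c: same portion cup in white: 40 mm tall, outside diameter 45 mm at the foot, 66 mm at the 12 mm high straight rim band, mass about 120 g; origin at the centre of the foot, z up through the mouth; stands on the weighing pan at the start (may be absent)
- cup_d: same portion cup in white: 40 mm tall, outside diameter 45 mm at the foot, 66 mm at the 12 mm high straight rim band, mass about 120 g; origin at the centre of the foot, z up through the mouth; stands on the weighing pan at the start (may be absent)
- cup_e: same portion cup in white: 40 mm tall, outside diameter 45 mm at the foot, 66 mm at the 12 mm high straight rim band, mass about 120 g; origin at the centre of the foot, z up through the mouth; stands on the worktop beyond the cork mat at the start (may be absent)
- jar_red: spice jar with red cap, 48 mm across, 100 mm tall, origin under its centre; leave alone
- jar_green: spice jar with green cap, 48 mm across, 100 mm tall, origin under its centre; leave alone
- pepper_mill: wooden pepper mill, 58 mm across, 152 mm tall, origin under its centre; leave alone

How it is judged:
By the outcome, as a careful person would: the job done as asked, in the order asked, and still so for the second after the job is handed in, with the robot touching nothing.
Of cup_a, cup_b, cup_c, cup_d, cup_e only 3 to 5 are there at a start; the rules pass over those that are not, and their reading is None.
At some moment in a run one of cup_base may be knocked a few centimetres aside while the robot is not near it.
It also fails if it takes over 210 s, if anything falls off the work surface, if the arm or the gripper's body presses on something with over 40 N, if the wrist force passes 120 N, or if a joint passes its speed limit or range.

## Working session

There is one attempt and no reset: what is moved stays moved. The work goes in short steps, Python scripts to look and compute and a tool call to move; the robot and the scene stay as the last step left them, time stands still between calls to the robot, and variables do not carry over. Pictures are saved under pics/ and viewed, at most 16 in all, crops included, and the job is handed in when it is done.

Besides the shell and the picture viewer there is one more tool, called after "Request:" as name([rows], argument=value, ...), one row to a line, values as JSON. play_rows: Moves the arm, as the interface text tells. Its arguments: {"type":"object","properties":{"steps":{"type":"array","items":{"type":"object","properties":{"fingers":{"type":"number"},"translation":{"type":"array","items":{"type":"number"}},"rotation":{"type":"array","items":{"type":"number"}}}}},"newtons":{"type":"number"}},"required":["steps"]}

```bash
mkdir -p pics; ls
cat > h.py <<'E'
import numpy as np, cv2
from plant import bot, camera, models
def K(p):
    h=p["frame"].shape[0]; f=h/2/np.tan(np.radians(p["fovy"])/2)
    return np.array([[f,0,p["cx"]],[0,f,p["cy"]],[0,0,1.]])
def ray(p,px):
    u=cv2.undistortPoints(np.array([[px]],float),K(p),np.array(p["D"],float))[0,0]
    R=np.array(p["R"]);t=np.array(p["t"])
    return -R.T@t, R.T@np.array([u[0],u[1],1])
def atz(p,px,z):
    c,d=ray(p,px); return c+d*(z-c[2])/d[2]
def proj(p,X):
    rv=cv2.Rodrigues(np.array(p["R"]))[0]
    return cv2.projectPoints(np.array(X,float).reshape(-1,1,3),rv,np.array(p["t"],float),K(p),np.array(p["D"],float))[0][:,0]
def tri(obs):
    A=np.zeros((3,3));b=np.zeros(3)
    for p,px in obs:
        c,d=ray(p,px);d=d/np.linalg.norm(d);M=np.eye(3)-np.outer(d,d);A+=M;b+=M@c
    return np.linalg.solve(A,b)
def save(p,n,crop=None,s=1):
    im=p["frame"][:,:,::-1]
    if crop: x,y,w,h=crop; im=im[y:y+h,x:x+w]
    cv2.imwrite("pics/"+n,cv2.resize(im,None,fx=s,fy=s,interpolation=cv2.INTER_CUBIC))
E
python3 - <<'E'
from h import *
np.set_printoptions(precision=4,suppress=True)
P={n:camera(n) for n in("scene","top")}
for n,p in P.items():
    save(p,n+"0.png",None,1.4); print(n,p["fovy"],np.array(p["R"]).round(3).tolist(),-np.array(p["R"]).T@np.array(p["t"]))
Z=dict(scale=0,plate=.052,zero_screw=.055,needle_tip=.05,zero_mark=.05,dial_centre=.05,key=.008,case=0,key_pocket=.055,cork_mat=0,cup_base=.004,cup_a=.058,jar_red=0,jar_green=0,pepper_mill=0)
for q,z in Z.items():
    for n,p in P.items():
        for d in models.pinpoint(p,q)[:6]:
            print(q,n,round(d["score"],2),np.round(d["pixel"],1),atz(p,d["pixel"],z))
print(bot.observe())
E
```

```text
pics
scene 57.73922544879175 [[-0.492, 0.87, -0.003], [0.653, 0.367, -0.663], [-0.576, -0.328, -0.749]] [1.0448 0.1962 0.6364]
top 53.34464640842304 [[0.01, -1.0, 0.014], [-0.985, -0.012, -0.173], [0.173, -0.012, -0.985]] [ 0.4462 -0.0301  1.1137]
scale scene 0.79 [383.9 259.3] [0.5653 0.1628 0.    ]
scale top 0.85 [203.9 237.3] [0.5621 0.1654 0.    ]
scale top 0.7 [158.2 221.1] [0.6042 0.2901 0.    ]
plate scene 0.76 [420.9 254.6] [0.5606 0.2222 0.052 ]
plate top 0.57 [178.3 235.2] [0.5612 0.2217 0.052 ]
zero_screw scene 0.53 [340.3 206.1] [0.5244 0.0432 0.055 ]
zero_screw scene 0.33 [195.3 157.5] [ 0.5486 -0.313   0.055 ]
zero_screw scene 0.24 [267.7 297.8] [0.7788 0.0201 0.055 ]
zero_screw top 0.48 [246.9 248.7] [0.5288 0.0459 0.055 ]
needle_tip scene 0.47 [314.2 257.7] [0.6629 0.0515 0.05  ]
zero_mark scene 0.8 [341.3 257.8] [0.6385 0.0954 0.05  ]
zero_mark scene 0.6 [445.9 278.1] [0.5874 0.2754 0.05  ]
zero_mark scene 0.49 [382.7 258.2] [0.6017 0.1627 0.05  ]
zero_mark top 0.79 [229.8 207.2] [0.6357 0.093  0.05  ]
dial_centre scene 0.82 [324.4 244.3] [0.6256 0.0549 0.05  ]
dial_
[... 1733 characters left out ...]
4 299. ] [0.7551 0.0058 0.    ]
pepper_mill top 0.68 [391.8 195.3] [ 0.6831 -0.3425  0.    ]
{'time_s': 1.6, 'joint_positions': array([ 1.0199,  0.477 ,  0.0224,  1.5554, -0.0115,  1.1093, -0.083 ]), 'qvel': array([ 0.0004,  0.0013,  0.0005, -0.0023,  0.001 ,  0.0004, -0.0016]), 'effort': array([  0.0005, -59.6315,   1.6066, -28.1541,   0.0125,   0.0016,
         0.    ]), 'tool_pos': array([ 0.2892, -0.6099,  0.2563]), 'eef_rot': array([[ 0.9036,  0.4284,  0.    ],
       [ 0.4284, -0.9036, -0.    ],
       [-0.    ,  0.    , -1.    ]]), 'contact_force': array([-0.6885,  0.3005,  0.9954]), 'ft_torque': array([-0.054 , -0.0597, -0.04  ]), 'gripper_force': 0.0, 'opening': 0.08580339375970303}
```

View pics/scene0.png

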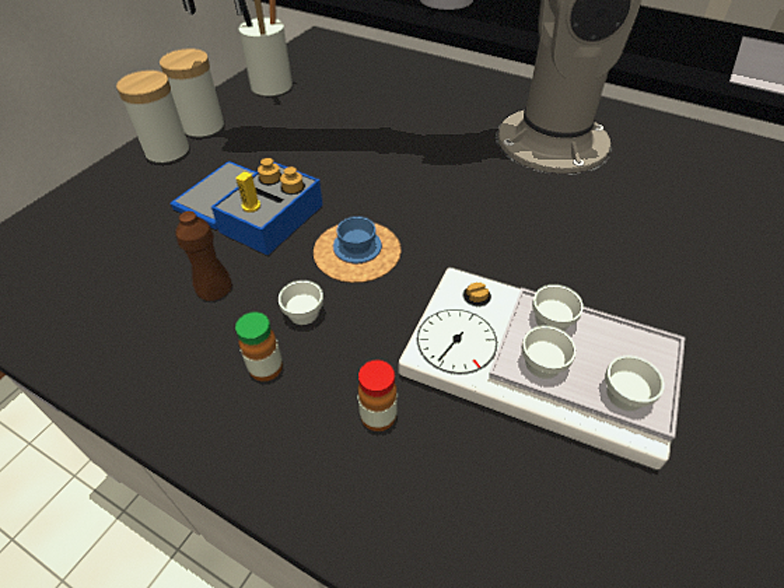

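View pics/top0.png

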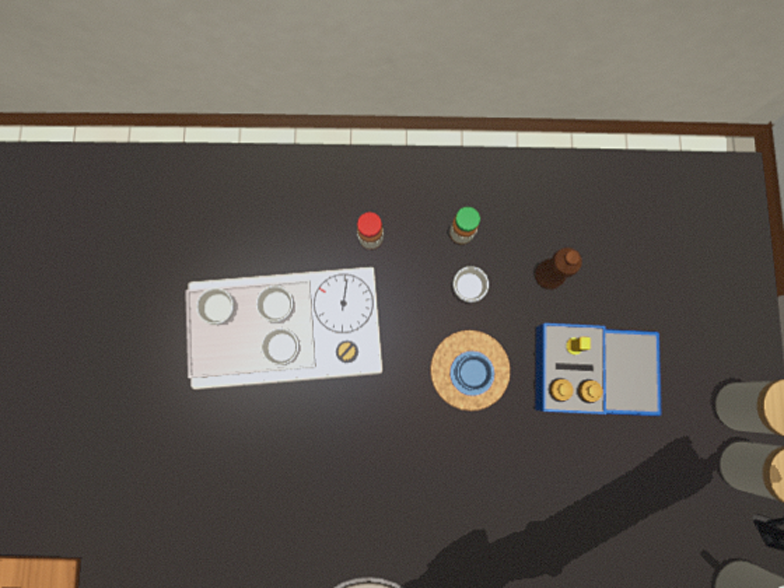

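Both views show three white cups on the pan, one white cup beyond the mat (top ≈ (336,203)), and the blue cup on the cork. The case sits on the right with the yellow key upright, and the screw slot runs diagonally. Next I'll fit the cup poses from silhouettes.

```bash
cat >> h.py <<'E'
from scipy.optimize import least_squares
def circ(r,z): a=np.linspace(0,2*np.pi,60); return np.c_[r*np.cos(a),r*np.sin(a),0*a+z]
CUP=np.vstack([circ(.033,.04),circ(.033,.028),circ(.0225,0)])
BASE=np.vstack([circ(.033,.04),circ(.033,.028),circ(.042,.002)])
def rects(p,q):
    return [(d["score"],np.array(d["rect"],float)) for d in models.silhouettes(p,q)]
def bb(p,X): u=proj(p,X); return np.r_[u.min(0),u.max(0)]
def fit(obs,mod,xyz,fz=True):
    # obs list of (p,rect); returns xyz
    def f(v):
        X=mod+np.array([v[0],v[1],xyz[2] if fz else v[2]]); r=[]
        for p,R in obs: r+=list(bb(p,X)-np.r_[R[:2],R[:2]+R[2:]]+.5)
        return r
    s=least_squares(f,xyz[:2] if fz else xyz,loss="soft_l1",diff_step=1e-3); return np.r_[s.x,xyz[2]] if fz else s.x, np.abs(s.fun).mean()
def locate(P,q,mod,guess,tol=8,fz=True):
    best=[];
    for p in P:
        G=bb(p,mod+guess); c=(G[:2]+G[2:])/2
        L=[(np.linalg.norm(r[:2]+r[2:]/2-c),r) for s,r in rects(p,q) if s>.2]
        if L:
            L.sort(key=lambda a:a[0])
            if L[0][0]<tol: best.append((p,L[0][1]))
    return (len(best),)+fit(best,mod,np.array(guess,float),fz) if best else None
E
python3 - <<'E'
from h import *
np.set_printoptions(precision=4,suppress=True)
P=[camera("scene"),camera("top")]
for g in ([.61,.168,.053],[.527,.156,.053],[.60,.28,.053],[.66,-.165,0]):
    print(locate(P,"cup_a",CUP,g,15))
print(locate(P,"cup_base",BASE,[.496,-.187,.004],15))
for p in P: print([ (round(s,2),r) for s,r in rects(p,"zero_screw")])
E
```

```text
(2, array([0.6063, 0.175 , 0.053 ]), np.float64(1.1920291302979358))
(1, array([0.5263, 0.1558, 0.053 ]), np.float64(1.0078865290011834))
(2, array([0.597 , 0.2776, 0.053 ]), np.float64(0.8990904450141848))
(2, array([ 0.6554, -0.1851,  0.    ]), np.float64(0.9573624321560317))
(2, array([ 0.4959, -0.1896,  0.004 ]), np.float64(1.4765926824718356))
[(0.68, array([167. , 221.5,  36.4,  49. ])), (0.65, array([330.1, 202. ,  18.7,  12.9])), (0.39, array([284.6, 190.6, 206.1, 144.3]))]
[(0.51, array([242.5, 244. ,   7.3,  14. ]))]
```

Request:
play_rows([
  {"translation": [0.03,0.06,0]},
  {"translation": [0.03,0.06,0]},
  {"translation": [0.03,0.06,0]},
  {"translation": [0.03,0.06,0]},
  {"translation": [0.03,0.06,0]},
  {"translation": [0.03,0.06,0]},
  {"translation": [0.03,0.06,0]},
  {"translation": [0.03,0.06,0]},
], newtons=40)

```text
validation failed for argument at $.st...
```

Request:
play_rows([
  {"fingers": 0.085,"translation": [0.035,0.05,0],"rotation": [0,0,-8.5]},
  {"fingers": 0.085,"translation": [0.035,0.05,0],"rotation": [0,0,-8.5]},
  {"fingers": 0.085,"translation": [0.035,0.05,0],"rotation": [0,0,-8.4]},
  {"fingers": 0.085,"translation": [0.035,0.05,0],"rotation": [0,0,0]},
  {"fingers": 0.085,"translation": [0.035,0.05,0],"rotation": [0,0,0]},
  {"fingers": 0.085,"translation": [0.045,0.045,0],"rotation": [0,0,0]},
  {"fingers": 0.085,"translation": [0.045,0.045,0],"rotation": [0,0,0]},
  {"fingers": 0.085,"translation": [0.05,0.045,0],"rotation": [0,0,0]},
  {"fingers": 0.085,"translation": [0.05,0.045,-0.05],"rotation": [0,0,0]},
  {"fingers": 0.085,"translation": [0,0,-0.05],"rotation": [0,0,0]},
  {"fingers": 0.085,"translation": [0,0,0],"rotation": [0,0,0]},
  {"fingers": 0.085,"translation": [0,0,0],"rotation": [0,0,0]},
], newtons=40)

```text
time_s: 3.8
tool_pos: [0.6368, -0.1975, 0.1708]
eef_rot: [[1.0, -0.002, 0.002], [-0.002, -1.0, -0.001], [0.002, 0.001, -1.0]]
contact_force: [-0.7, -0.4, 1.1]
opening: 0.0852
gripper_force: 0.0
```

Request:
play_rows([
  {"fingers": 0.085,"translation": [0.018,0.015,-0.03],"rotation": [0,0,0]},
  {"fingers": 0.085,"translation": [0,0,-0.03],"rotation": [0,0,0]},
  {"fingers": 0.085,"translation": [0,0,0],"rotation": [0,0,0]},
  {"fingers": 0.085,"translation": [0,0,0],"rotation": [0,0,0]},
])

```text
time_s: 4.3
tool_pos: [0.6555, -0.1826, 0.1118]
eef_rot: [[1.0, -0.002, 0.004], [-0.002, -1.0, -0.001], [0.004, 0.001, -1.0]]
contact_force: [0.0, 0.0, 0.2]
opening: 0.0849
gripper_force: 0.0
```

Run:
```python
from h import *
P=[camera("scene"),camera("top")]
print(bot.observe()["tool_pos"])
save(P[0],"a1.png",(140,130,150,140),4)
t=bot.observe()["tool_pos"]
for d in (0,.025): print(proj(P[0],t-[0,0,d]))
for p in P: print([(round(d["score"],2),d["pixel"]) for d in models.pinpoint(p,"cup_e")])
```

```text
[ 0.65551707 -0.18217724  0.1116371 ]
[[209.89843126 188.03063951]]
[[211.65478668 196.90064083]]
[(0.85, [388.6, 260.2]), (0.81, [214.9, 225.5]), (0.67, [449.6, 279.8])]
[(0.82, [203.6, 250.1]), (0.62, [334.6, 205.5]), (0.61, [156.0, 221.6]), (0.61, [195.1, 216.5]), (0.18, [263.5, 170.2])]
```

View pics/a1.png

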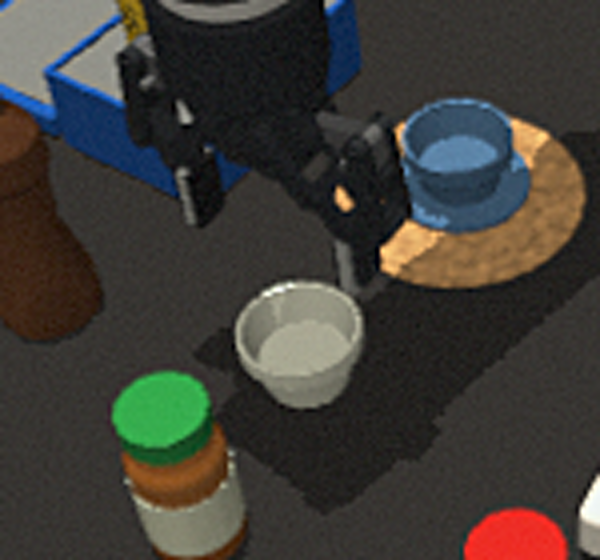

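The image shows the open fingertips straddling the cup's line, with tips about 17 mm ahead of the TCP when open. Lowering and gripping the cup.

Request:
play_rows([
  {"fingers": 0.085,"translation": [0.0,-0.001,-0.03],"rotation": [0,0,0]},
  {"fingers": 0.085,"translation": [0,0,-0.03],"rotation": [0,0,0]},
  {"fingers": 0.085,"translation": [0,0,-0.006],"rotation": [0,0,0]},
  {"fingers": 0.085,"translation": [0,0,0],"rotation": [0,0,0]},
  {"fingers": 0.055,"translation": [0,0,0],"rotation": [0,0,0]},
  {"fingers": 0.055,"translation": [0,0,0],"rotation": [0,0,0]},
  {"fingers": 0.055,"translation": [0,0,0],"rotation": [0,0,0]},
  {"fingers": 0.055,"translation": [0,0,0],"rotation": [0,0,0]},
])

```text
time_s: 5.5
tool_pos: [0.6556, -0.1824, 0.0453]
eef_rot: [[1.0, -0.001, 0.003], [-0.001, -1.0, -0.001], [0.003, 0.001, -1.0]]
contact_force: [-1.8, 0.3, 5.7]
opening: 0.0647
gripper_force: 43.6
```

Request:
play_rows([
  {"fingers": 0.055,"translation": [0,0,0.03],"rotation": [0,0,0]},
  {"fingers": 0.055,"translation": [0,0,0.04],"rotation": [0,0,0]},
  {"fingers": 0.055,"translation": [-0.02,0,0.04],"rotation": [0,0,0]},
  {"fingers": 0.055,"translation": [-0.045,0,0],"rotation": [0,0,0]},
  {"fingers": 0.055,"translation": [-0.045,0,0],"rotation": [0,0,0]},
  {"fingers": 0.055,"translation": [-0.045,-0.003,0],"rotation": [0,0,0]},
  {"fingers": 0.055,"translation": [0,0,0],"rotation": [0,0,0]},
  {"fingers": 0.055,"translation": [0,0,0],"rotation": [0,0,0]},
  {"fingers": 0.055,"translation": [0,0,0],"rotation": [0,0,0]},
])

```text
time_s: 6.62
tool_pos: [0.5009, -0.1849, 0.1535]
eef_rot: [[1.0, 0.0, 0.002], [0.0, -1.0, -0.0], [0.002, 0.0, -1.0]]
contact_force: [-0.2, 0.2, -1.6]
opening: 0.0644
gripper_force: 45.0
```

Run:
```python
from h import *
np.set_printoptions(precision=4,suppress=True)
P=[camera("scene"),camera("top")]
t=bot.observe()["tool_pos"];print(t)
save(P[0],"a2.png",(170,70,150,140),4)
print(locate(P,"cup_base",BASE,[.496,-.187,.004],25),locate(P[:1],"cup_base",BASE,[.496,-.187,.004],25))
print(locate(P[:1],"cup_a",CUP,t-[0,0,.046],25,False))
for p in P: print([(round(d["score"],2),d["pixel"],atz(p,d["pixel"],.004)) for d in models.pinpoint(p,"cup_base")[:2]])
```

```text
[ 0.5004 -0.1849  0.1531]
(1, array([ 0.49  , -0.1815,  0.004 ]), np.float64(1.7022221243682694)) (1, array([ 0.49  , -0.1815,  0.004 ]), np.float64(1.7022221243682694))
(1, array([ 0.4804, -0.2162,  0.0764]), np.float64(0.1772124593755251))
[(0.6, [256.2, 176.3], array([ 0.4885, -0.1861,  0.004 ]))]
[(0.47, [338.2, 263.9], array([ 0.4952, -0.1923,  0.004 ]))]
```

View pics/a2.png

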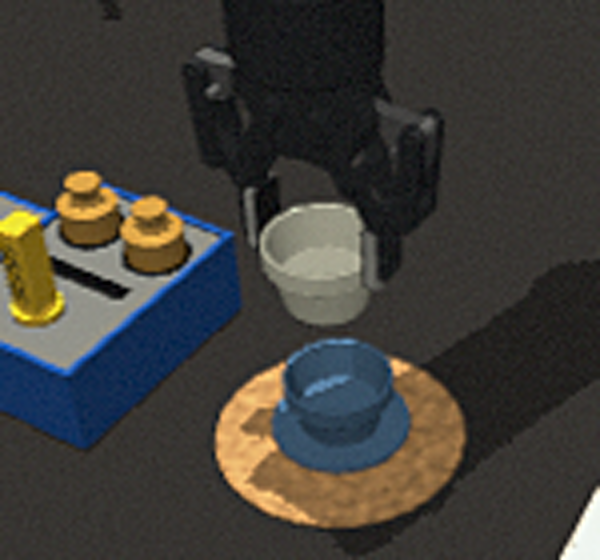

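The cup is held level above the blue cup (base about x .494, y -.188). Lowering to nest.

Request:
play_rows([
  {"fingers": 0.055,"translation": [-0.006,-0.003,-0.03],"rotation": [0,0,0]},
  {"fingers": 0.055,"translation": [0,0,-0.03],"rotation": [0,0,0]},
  {"fingers": 0.055,"translation": [0,0,-0.015],"rotation": [0,0,0]},
  {"fingers": 0.055,"translation": [0,0,-0.008],"rotation": [0,0,0]},
  {"fingers": 0.055,"translation": [0,0,0],"rotation": [0,0,0]},
  {"fingers": 0.055,"translation": [0,0,0],"rotation": [0,0,0]},
])

```text
time_s: 7.78
tool_pos: [0.4936, -0.1883, 0.0706]
eef_rot: [[1.0, -0.001, 0.001], [-0.001, -1.0, -0.0], [0.001, 0.0, -1.0]]
contact_force: [-0.8, 0.8, -1.2]
opening: 0.0645
gripper_force: 45.0
```

Request:
play_rows([
  {"fingers": 0.085,"translation": [0,0,0.0],"rotation": [0,0,0]},
  {"fingers": 0.085,"translation": [0,0,0.0],"rotation": [0,0,0]},
  {"fingers": 0.085,"translation": [0,0,0.0],"rotation": [0,0,0]},
  {"fingers": 0.085,"translation": [0,0,0.03],"rotation": [0,0,0]},
  {"fingers": 0.085,"translation": [0,0,0.06],"rotation": [0,0,0]},
  {"fingers": 0.085,"translation": [0.005,0.05,0.03],"rotation": [0,0,0]},
  {"fingers": 0.085,"translation": [0.005,0.06,0],"rotation": [0,0,0]},
  {"fingers": 0.085,"translation": [0.005,0.06,0],"rotation": [0,0,0]},
  {"fingers": 0.085,"translation": [0.005,0.06,0],"rotation": [0,0,0]},
  {"fingers": 0.085,"translation": [0.005,0.06,0],"rotation": [0,0,0]},
  {"fingers": 0.085,"translation": [0.005,0.05,0],"rotation": [0,0,0]},
  {"fingers": 0.085,"translation": [0,0,0],"rotation": [0,0,0]},
  {"fingers": 0.085,"translation": [0,0,0],"rotation": [0,0,0]},
])

```text
time_s: 9.4
tool_pos: [0.5233, 0.1511, 0.1899]
eef_rot: [[1.0, -0.001, -0.0], [-0.001, -1.0, -0.001], [-0.0, 0.001, -1.0]]
contact_force: [-0.4, -1.5, 0.1]
opening: 0.0849
gripper_force: 0.0
```

Run:
```python
from h import *
np.set_printoptions(precision=4,suppress=True)
P=[camera("scene"),camera("top")]
t=bot.observe()["tool_pos"];print(t)
save(P[0],"a3.png",(200,120,280,210),2.8)
print(locate(P[:1],"cup_base",BASE,[.496,-.187,.004],25))
for g in ([.609,.172,.053],[.527,.156,.053],[.598,.278,.053]):
    print(locate(P[:1],"cup_a",CUP,g,12),locate(P[1:],"cup_a",CUP,g,12))
```

```text
[0.5234 0.1499 0.1899]
(1, array([ 0.4994, -0.1794,  0.004 ]), np.float64(2.8864479273417842))
(1, array([0.6058, 0.1708, 0.053 ]), np.float64(0.8975140984144048)) (1, array([0.6113, 0.1685, 0.053 ]), np.float64(0.5943808646502262))
(1, array([0.5269, 0.1575, 0.053 ]), np.float64(1.5282981479987683)) None
(1, array([0.5962, 0.2802, 0.053 ]), np.float64(0.8463552525215263)) None
```

View pics/a3.png

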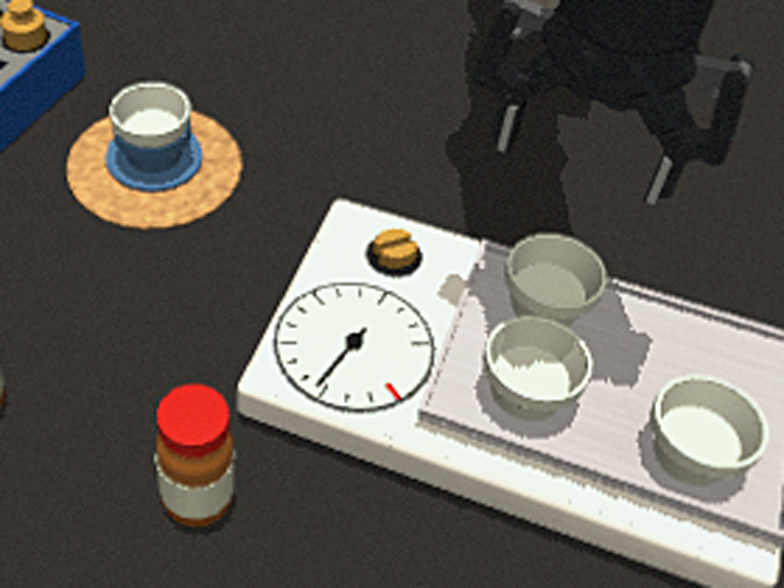

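The white cup is nested in the blue one, and the needle and red mark are clear. Now taking cup b at (.5265, .1565).

Request:
play_rows([
  {"fingers": 0.085,"translation": [0.003,0.006,-0.04],"rotation": [0,0,0]},
  {"fingers": 0.085,"translation": [0,0,-0.04],"rotation": [0,0,0]},
  {"fingers": 0.085,"translation": [0,0,-0.012],"rotation": [0,0,0]},
  {"fingers": 0.085,"translation": [0,0,0],"rotation": [0,0,0]},
  {"fingers": 0.055,"translation": [0,0,0],"rotation": [0,0,0]},
  {"fingers": 0.055,"translation": [0,0,0],"rotation": [0,0,0]},
  {"fingers": 0.055,"translation": [0,0,0],"rotation": [0,0,0]},
  {"fingers": 0.055,"translation": [0,0,0],"rotation": [0,0,0]},
])

```text
time_s: 10.85
tool_pos: [0.527, 0.1581, 0.0987]
eef_rot: [[1.0, -0.001, 0.002], [-0.001, -1.0, 0.001], [0.002, -0.001, -1.0]]
contact_force: [2.2, 0.0, 2.1]
opening: 0.0652
gripper_force: 43.9
```

Request:
play_rows([
  {"fingers": 0.055,"translation": [0,0,0.03],"rotation": [0,0,0]},
  {"fingers": 0.055,"translation": [0,0,0.04],"rotation": [0,0,0]},
  {"fingers": 0.055,"translation": [0,-0.02,0.02],"rotation": [0,0,0]},
  {"fingers": 0.055,"translation": [-0.005,-0.06,0],"rotation": [0,0,0]},
  {"fingers": 0.055,"translation": [-0.005,-0.06,0],"rotation": [0,0,0]},
  {"fingers": 0.055,"translation": [-0.005,-0.06,0],"rotation": [0,0,0]},
  {"fingers": 0.055,"translation": [-0.005,-0.06,0],"rotation": [0,0,0]},
  {"fingers": 0.055,"translation": [-0.005,-0.06,0],"rotation": [0,0,0]},
  {"fingers": 0.055,"translation": [-0.007,-0.024,0],"rotation": [0,0,0]},
  {"fingers": 0.055,"translation": [0,0,0],"rotation": [0,0,0]},
  {"fingers": 0.055,"translation": [0,0,0],"rotation": [0,0,0]},
])

```text
time_s: 12.22
tool_pos: [0.4944, -0.1848, 0.1878]
eef_rot: [[1.0, 0.001, -0.001], [0.001, -1.0, 0.001], [-0.001, -0.001, -1.0]]
contact_force: [-0.0, 1.1, -1.6]
opening: 0.0647
gripper_force: 44.9
```

```bash
cat >> h.py <<'E'
def stack():
    P=[camera("scene"),camera("top")]
    t=bot.observe()["tool_pos"];print("tcp",t.round(4))
    for p in P:
        print([(round(d["score"],2),np.round(d["pixel"],1),atz(p,d["pixel"],.004).round(4)) for d in models.pinpoint(p,"cup_base")[:2]],
          [(round(s,2),r) for s,r in rects(p,"cup_base")[:2]],"expect",(lambda b:np.r_[b[:2],b[2:]-b[:2]].round(1))(bb(p,BASE+[.494,-.188,.004])))
    return P
E
python3 - <<'E'
from h import *
stack()
E
```

```text
tcp [ 0.4947 -0.1844  0.1879]
[(0.91, array([257.7, 176.1]), array([ 0.4861, -0.1833,  0.004 ]))] [(0.95, array([239.4, 166.9,  31.7,  23.6]))] expect [236.8 155.7  35.   33.6]
[(0.45, array([338.3, 263.7]), array([ 0.4958, -0.1926,  0.004 ]))] [(0.65, array([322.2, 264.4,  22.2,  18.8]))] expect [320.8 248.4  31.8  32.1]
```

Request:
play_rows([
  {"fingers": 0.055,"translation": [0,-0.003,-0.04],"rotation": [0,0,0]},
  {"fingers": 0.055,"translation": [0,0,-0.04],"rotation": [0,0,0]},
  {"fingers": 0.055,"translation": [0,0,-0.012],"rotation": [0,0,0]},
  {"fingers": 0.055,"translation": [0,0,-0.008],"rotation": [0,0,0]},
  {"fingers": 0.055,"translation": [0,0,0],"rotation": [0,0,0]},
  {"fingers": 0.055,"translation": [0,0,0],"rotation": [0,0,0]},
])

```text
time_s: 13.28
tool_pos: [0.4947, -0.1892, 0.0889]
eef_rot: [[1.0, -0.001, 0.001], [-0.001, -1.0, -0.0], [0.001, 0.0, -1.0]]
contact_force: [-2.2, -0.0, -1.7]
opening: 0.0649
gripper_force: 44.9
```

Request:
play_rows([
  {"fingers": 0.085,"translation": [0,0,0.0],"rotation": [0,0,0]},
  {"fingers": 0.085,"translation": [0,0,0.0],"rotation": [0,0,0]},
  {"fingers": 0.085,"translation": [0,0,0.0],"rotation": [0,0,0]},
  {"fingers": 0.085,"translation": [0,0,0.03],"rotation": [0,0,0]},
  {"fingers": 0.085,"translation": [0,0,0.06],"rotation": [0,0,0]},
  {"fingers": 0.085,"translation": [0.02,0.05,0.03],"rotation": [0,0,0]},
  {"fingers": 0.085,"translation": [0.02,0.06,0],"rotation": [0,0,0]},
  {"fingers": 0.085,"translation": [0.02,0.06,0],"rotation": [0,0,0]},
  {"fingers": 0.085,"translation": [0.02,0.06,0],"rotation": [0,0,0]},
  {"fingers": 0.085,"translation": [0.02,0.06,0],"rotation": [0,0,0]},
  {"fingers": 0.085,"translation": [0.02,0.06,0],"rotation": [0,0,0]},
  {"fingers": 0.085,"translation": [0,0,0],"rotation": [0,0,0]},
  {"fingers": 0.085,"translation": [0,0,0],"rotation": [0,0,0]},
])

```text
time_s: 14.9
tool_pos: [0.613, 0.1569, 0.2077]
eef_rot: [[1.0, -0.0, -0.0], [-0.0, -1.0, -0.001], [-0.0, 0.001, -1.0]]
contact_force: [0.5, -1.0, 0.3]
opening: 0.085
gripper_force: 0.0
```

Run:
```python
from h import *
P=stack()
save(P[0],"a4.png",(200,120,280,210),2)
for g in ([.609,.172,.055],[.598,.278,.055]):
    print(locate(P[:1],"cup_a",CUP,g,12),locate(P[1:],"cup_a",CUP,g,12))
```

```text
tcp [0.6132 0.1553 0.2079]
[(0.61, array([253.6, 177.8]), array([ 0.496 , -0.1888,  0.004 ]))] [(0.8, array([238.3, 165.6,  34.2,  25.1]))] expect [236.8 155.7  35.   33.6]
[(0.6, array([338.5, 261.9]), array([ 0.5005, -0.1932,  0.004 ]))] [(0.72, array([322.6, 246.5,  24.2,  35.2]))] expect [320.8 248.4  31.8  32.1]
(1, array([0.603941  , 0.17169998, 0.055     ]), np.float64(1.0978489275052397)) (1, array([0.61249677, 0.14987442, 0.055     ]), np.float64(5.7375331385173425))
(1, array([0.60056918, 0.27666677, 0.055     ]), np.float64(0.7236913944141605)) None
```

View pics/a4.png

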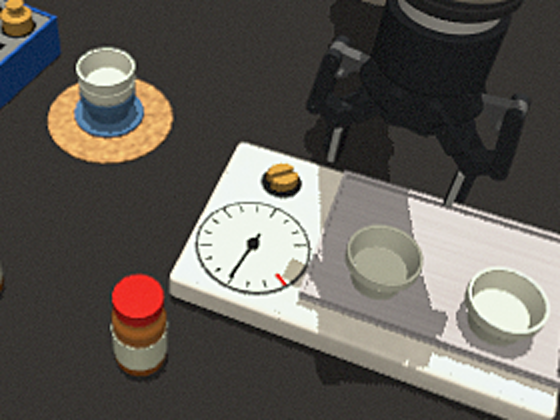

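Two cups are now nested upright. Next is cup a at (.607, .171).

Request:
play_rows([
  {"fingers": 0.085,"translation": [-0.006,0.015,-0.04],"rotation": [0,0,0]},
  {"fingers": 0.085,"translation": [0,0,-0.05],"rotation": [0,0,0]},
  {"fingers": 0.085,"translation": [0,0,-0.018],"rotation": [0,0,0]},
  {"fingers": 0.085,"translation": [0,0,0],"rotation": [0,0,0]},
  {"fingers": 0.055,"translation": [0,0,0],"rotation": [0,0,0]},
  {"fingers": 0.055,"translation": [0,0,0],"rotation": [0,0,0]},
  {"fingers": 0.055,"translation": [0,0,0],"rotation": [0,0,0]},
  {"fingers": 0.055,"translation": [0,0,0],"rotation": [0,0,0]},
])

```text
time_s: 16.4
tool_pos: [0.6079, 0.1725, 0.1009]
eef_rot: [[1.0, -0.001, 0.002], [-0.001, -1.0, 0.001], [0.002, -0.001, -1.0]]
contact_force: [1.6, -0.5, 2.1]
opening: 0.0647
gripper_force: 43.9
```

Request:
play_rows([
  {"fingers": 0.055,"translation": [0,0,0.03],"rotation": [0,0,0]},
  {"fingers": 0.055,"translation": [0,0,0.04],"rotation": [0,0,0]},
  {"fingers": 0.055,"translation": [0,-0.02,0.04],"rotation": [0,0,0]},
  {"fingers": 0.055,"translation": [-0.02,-0.06,0],"rotation": [0,0,0]},
  {"fingers": 0.055,"translation": [-0.02,-0.06,0],"rotation": [0,0,0]},
  {"fingers": 0.055,"translation": [-0.02,-0.06,0],"rotation": [0,0,0]},
  {"fingers": 0.055,"translation": [-0.02,-0.06,0],"rotation": [0,0,0]},
  {"fingers": 0.055,"translation": [-0.02,-0.06,0],"rotation": [0,0,0]},
  {"fingers": 0.055,"translation": [-0.013,-0.039,0],"rotation": [0,0,0]},
  {"fingers": 0.055,"translation": [0,0,0],"rotation": [0,0,0]},
  {"fingers": 0.055,"translation": [0,0,0],"rotation": [0,0,0]},
])

```text
time_s: 17.77
tool_pos: [0.4953, -0.1824, 0.2099]
eef_rot: [[1.0, -0.0, -0.0], [-0.0, -1.0, 0.001], [-0.0, -0.001, -1.0]]
contact_force: [0.0, 0.6, -0.4]
opening: 0.0645
gripper_force: 44.7
```

Run:
```python
from h import *
stack()
```

```text
tcp [ 0.4958 -0.1816  0.2099]
[(0.93, array([254.8, 179.2]), array([ 0.4987, -0.1837,  0.004 ]))] [(0.95, array([237.4, 165.2,  32.9,  24.3])), (0.28, array([298. , 222.8,  58.1,  46.5]))] expect [236.8 155.7  35.   33.6]
[(0.55, array([410. , 248.6]), array([ 0.5375, -0.3854,  0.004 ])), (0.51, array([341. , 264.2]), array([ 0.4945, -0.1997,  0.004 ]))] [(0.34, array([255. , 153.1,  16.6,  26.1]))] expect [320.8 248.4  31.8  32.1]
```

Request:
play_rows([
  {"fingers": 0.055,"translation": [0,-0.006,-0.04],"rotation": [0,0,0]},
  {"fingers": 0.055,"translation": [0,0,-0.04],"rotation": [0,0,0]},
  {"fingers": 0.055,"translation": [0,0,-0.016],"rotation": [0,0,0]},
  {"fingers": 0.055,"translation": [0,0,-0.01],"rotation": [0,0,0]},
  {"fingers": 0.055,"translation": [0,0,0],"rotation": [0,0,0]},
  {"fingers": 0.055,"translation": [0,0,0],"rotation": [0,0,0]},
])

```text
time_s: 18.82
tool_pos: [0.4962, -0.1893, 0.1051]
eef_rot: [[1.0, -0.0, 0.002], [-0.0, -1.0, -0.001], [0.002, 0.001, -1.0]]
contact_force: [0.4, -0.5, -0.0]
opening: 0.065
gripper_force: 44.8
```

Request:
play_rows([
  {"fingers": 0.085,"translation": [0,0,0.0],"rotation": [0,0,0]},
  {"fingers": 0.085,"translation": [0,0,0.0],"rotation": [0,0,0]},
  {"fingers": 0.085,"translation": [0,0,0.0],"rotation": [0,0,0]},
  {"fingers": 0.085,"translation": [0,0,0.03],"rotation": [0,0,0]},
  {"fingers": 0.085,"translation": [0,0,0.06],"rotation": [0,0,0]},
  {"fingers": 0.085,"translation": [0.014,0.05,0.01],"rotation": [0,0,0]},
  {"fingers": 0.085,"translation": [0.014,0.06,0],"rotation": [0,0,0]},
  {"fingers": 0.085,"translation": [0.014,0.06,0],"rotation": [0,0,0]},
  {"fingers": 0.085,"translation": [0.014,0.06,0],"rotation": [0,0,0]},
  {"fingers": 0.085,"translation": [0.014,0.06,0],"rotation": [0,0,0]},
  {"fingers": 0.085,"translation": [0.014,0.06,0],"rotation": [0,0,0]},
  {"fingers": 0.085,"translation": [0.014,0.06,0],"rotation": [0,0,0]},
  {"fingers": 0.085,"translation": [0.01,0.05,0],"rotation": [0,0,0]},
  {"fingers": 0.085,"translation": [0,0,0],"rotation": [0,0,0]},
  {"fingers": 0.085,"translation": [0,0,0],"rotation": [0,0,0]},
])

```text
time_s: 20.7
tool_pos: [0.6032, 0.2701, 0.2036]
eef_rot: [[1.0, -0.001, -0.001], [-0.001, -1.0, -0.001], [-0.001, 0.001, -1.0]]
contact_force: [0.2, -0.6, -0.4]
opening: 0.0847
gripper_force: 0.0
```

Run:
```python
from h import *
P=stack()
save(P[0],"a5.png",(200,100,280,210),2)
for g in ([.598,.278,.0565],):
    print(locate(P[:1],"cup_a",CUP,g,12),locate(P[1:],"cup_a",CUP,g,12))
```

```text
tcp [0.6036 0.2688 0.2039]
[(0.75, array([254.4, 174.8]), array([ 0.4861, -0.1927,  0.004 ]))] [(0.7, array([238. , 169.8,  35.9,  21.9]))] expect [236.8 155.7  35.   33.6]
[(0.8, array([336.5, 260. ]), array([ 0.5054, -0.1879,  0.004 ])), (0.4, array([393.7, 195.1]), array([ 0.6829, -0.3467,  0.004 ]))] [(0.79, array([323.4, 248.6,  17.1,  33.5]))] expect [320.8 248.4  31.8  32.1]
(1, array([0.59306136, 0.28047316, 0.0565    ]), np.float64(0.854451036326779)) (1, array([0.59132137, 0.28008781, 0.0565    ]), np.float64(1.8101984129365576))
```

View pics/a5.png

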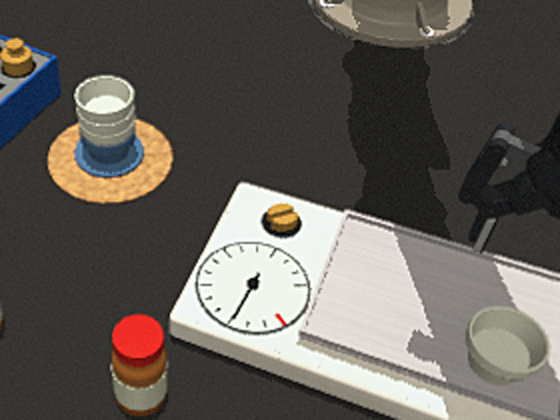

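Three nested, one left at (.596, .279).

Request:
play_rows([
  {"fingers": 0.085,"translation": [-0.008,0.01,-0.04],"rotation": [0,0,0]},
  {"fingers": 0.085,"translation": [0,0,-0.05],"rotation": [0,0,0]},
  {"fingers": 0.085,"translation": [0,0,-0.012],"rotation": [0,0,0]},
  {"fingers": 0.085,"translation": [0,0,0],"rotation": [0,0,0]},
  {"fingers": 0.055,"translation": [0,0,0],"rotation": [0,0,0]},
  {"fingers": 0.055,"translation": [0,0,0],"rotation": [0,0,0]},
  {"fingers": 0.055,"translation": [0,0,0],"rotation": [0,0,0]},
  {"fingers": 0.055,"translation": [0,0,0],"rotation": [0,0,0]},
])

```text
time_s: 22.1
tool_pos: [0.5962, 0.2812, 0.103]
eef_rot: [[1.0, -0.001, 0.002], [-0.001, -1.0, 0.001], [0.002, -0.001, -1.0]]
contact_force: [2.2, -0.4, 2.6]
opening: 0.0645
gripper_force: 43.7
```

Request:
play_rows([
  {"fingers": 0.055,"translation": [0,0,0.03],"rotation": [0,0,0]},
  {"fingers": 0.055,"translation": [0,0,0.04],"rotation": [0,0,0]},
  {"fingers": 0.055,"translation": [0,-0.02,0.05],"rotation": [0,0,0]},
  {"fingers": 0.055,"translation": [-0.014,-0.06,0],"rotation": [0,0,0]},
  {"fingers": 0.055,"translation": [-0.014,-0.06,0],"rotation": [0,0,0]},
  {"fingers": 0.055,"translation": [-0.014,-0.06,0],"rotation": [0,0,0]},
  {"fingers": 0.055,"translation": [-0.014,-0.06,0],"rotation": [0,0,0]},
  {"fingers": 0.055,"translation": [-0.014,-0.06,0],"rotation": [0,0,0]},
  {"fingers": 0.055,"translation": [-0.014,-0.06,0],"rotation": [0,0,0]},
  {"fingers": 0.055,"translation": [-0.014,-0.06,0],"rotation": [0,0,0]},
  {"fingers": 0.055,"translation": [-0.002,-0.028,0],"rotation": [0,0,0]},
  {"fingers": 0.055,"translation": [0,0,0],"rotation": [0,0,0]},
  {"fingers": 0.055,"translation": [0,0,0],"rotation": [0,0,0]},
])

```text
time_s: 23.72
tool_pos: [0.4952, -0.1859, 0.2217]
eef_rot: [[1.0, 0.001, -0.001], [0.001, -1.0, 0.001], [-0.001, -0.001, -1.0]]
contact_force: [0.6, 0.9, -1.4]
opening: 0.0648
gripper_force: 44.6
```

Run:
```python
from h import *
stack()
```

```text
tcp [ 0.4956 -0.1854  0.2218]
[(0.82, array([253.9, 177.9]), array([ 0.4959, -0.188 ,  0.004 ]))] [(0.77, array([238.9, 166.4,  32.7,  23.5]))] expect [236.8 155.7  35.   33.6]
[(0.57, array([337.5, 263.8]), array([ 0.4955, -0.1905,  0.004 ]))] [(0.6, array([321.9, 248. ,  24.4,  34.8]))] expect [320.8 248.4  31.8  32.1]
```

Request:
play_rows([
  {"fingers": 0.055,"translation": [0,-0.003,-0.04],"rotation": [0,0,0]},
  {"fingers": 0.055,"translation": [0,0,-0.04],"rotation": [0,0,0]},
  {"fingers": 0.055,"translation": [0,0,-0.012],"rotation": [0,0,0]},
  {"fingers": 0.055,"translation": [0,0,-0.009],"rotation": [0,0,0]},
  {"fingers": 0.055,"translation": [0,0,0],"rotation": [0,0,0]},
  {"fingers": 0.055,"translation": [0,0,0],"rotation": [0,0,0]},
])

```text
time_s: 24.78
tool_pos: [0.4959, -0.1903, 0.1219]
eef_rot: [[1.0, -0.001, 0.001], [-0.001, -1.0, -0.001], [0.001, 0.001, -1.0]]
contact_force: [-1.4, -0.3, -0.5]
opening: 0.0644
gripper_force: 44.7
```

Request:
play_rows([
  {"fingers": 0.085,"translation": [0,0,0.0],"rotation": [0,0,0]},
  {"fingers": 0.085,"translation": [0,0,0.0],"rotation": [0,0,0]},
  {"fingers": 0.085,"translation": [0,0,0.0],"rotation": [0,0,0]},
  {"fingers": 0.085,"translation": [0,0,0.03],"rotation": [0,0,0]},
  {"fingers": 0.085,"translation": [0,0,0.06],"rotation": [0,0,0]},
  {"fingers": 0.07,"translation": [-0.02,0.06,0.05],"rotation": [0,0,0]},
  {"fingers": 0.07,"translation": [-0.02,0.06,0],"rotation": [0,0,0]},
  {"fingers": 0.07,"translation": [0,0,0],"rotation": [0,0,0]},
  {"fingers": 0.07,"translation": [0,0,0],"rotation": [0,0,0]},
])

```text
time_s: 25.9
tool_pos: [0.4601, -0.0845, 0.2499]
eef_rot: [[1.0, -0.0, 0.0], [-0.0, -1.0, -0.0], [0.0, 0.0, -1.0]]
contact_force: [0.0, -0.3, 0.4]
opening: 0.0699
gripper_force: 0.0
```

Run:
```python
from h import *
np.set_printoptions(precision=4,suppress=True)
P=stack()
c=P[0]["frame"][110:290,120:380]; d=P[0]["frame"][185:275,285:375]
a=cv2.resize(c,(780,540),interpolation=cv2.INTER_CUBIC); cv2.imwrite("pics/a6.png",a[:,:,::-1])
# yellow key: segment
KEY=np.vstack([[sx*.011,sy*.009,z] for sx in(-1,1) for sy in(-1,1) for z in(.053,.111)]+[circ(.016,.047),circ(.016,.053)])
for p in P:
    for d in models.silhouettes(p,"key")[:2]: print("key sil",d["score"],d["rect"])
    print([(round(d["score"],2),np.round(d["pixel"],1),atz(p,d["pixel"],.055)) for d in models.pinpoint(p,"key_pocket")[:1]],
     [(round(d["score"],2),np.round(d["pixel"],1),atz(p,d["pixel"],.008)) for d in models.pinpoint(p,"key")[:1]],
     [(round(d["score"],2),np.round(d["pixel"],1),atz(p,d["pixel"],0)) for d in models.pinpoint(p,"case")[:1]])
    f=p["frame"].astype(int);m=((f[:,:,0]>120)&(f[:,:,1]>90)&(f[:,:,2]<70)&(f[:,:,1]>.7*f[:,:,0])).astype(np.uint8)
    n,l,s,ce=cv2.connectedComponentsWithStats(m)
    for i in range(1,n):
        if s[i,4]>30: print("yel",s[i],ce[i])
print(locate(P,"key",KEY,[.534,-.366,.008],20),locate(P[:1],"key",KEY,[.534,-.366,.008],20),locate(P[1:],"key",KEY,[.534,-.366,.008],20))
```

```text
tcp [ 0.4603 -0.0855  0.2496]
[(0.91, array([253. , 179.2]), array([ 0.5008, -0.1875,  0.004 ])), (0.45, array([267.1, 296.2]), array([0.7531, 0.002 , 0.004 ]))] [(0.83, array([238.9, 168.7,  33.5,  23.5])), (0.63, array([255.6, 257.1,  28.7,  50.6]))] expect [236.8 155.7  35.   33.6]
[(0.55, array([390.4, 193. ]), array([ 0.6886, -0.3378,  0.004 ]))] [] expect [320.8 248.4  31.8  32.1]
key sil 0.72 [169.1, 122.4, 15.4, 26.5]
[(0.65, array([382.6, 260.9]), array([0.6113, 0.1648, 0.055 ]))] [(0.65, array([338.4, 206.8]), array([0.4863, 0.028 , 0.008 ]))] [(0.64, array([193.3, 154.8]), array([ 0.4958, -0.3723,  0.    ]))]
yel [186 114  13  10  40] [192.1  118.95]
yel [169 123  17  29 184] [176.6957 137.1196]
yel [203 123  13   8  38] [208.9737 126.0526]
yel [275 178  11   7  36] [280.5 181. ]
key sil 0.53 [400.8, 239.0, 20.7, 17.1]
[] [(0.56, array([402.4, 250.9]), array([ 0.5309, -0.3634,  0.008 ]))] [(0.56, array([402.6, 262.2]), array([ 0.5014, -0.3652,  0.    ]))]
(2, array([ 0.5377, -0.3666,  0.008 ]), np.float64(1.683182423509976)) (1, array([ 0.5327, -0.3749,  0.008 ]), np.float64(1.650580203674604)) (1, array([ 0.5371, -0.3635,  0.008 ]), np.float64(1.5849532049846147))
```

View pics/a6.png

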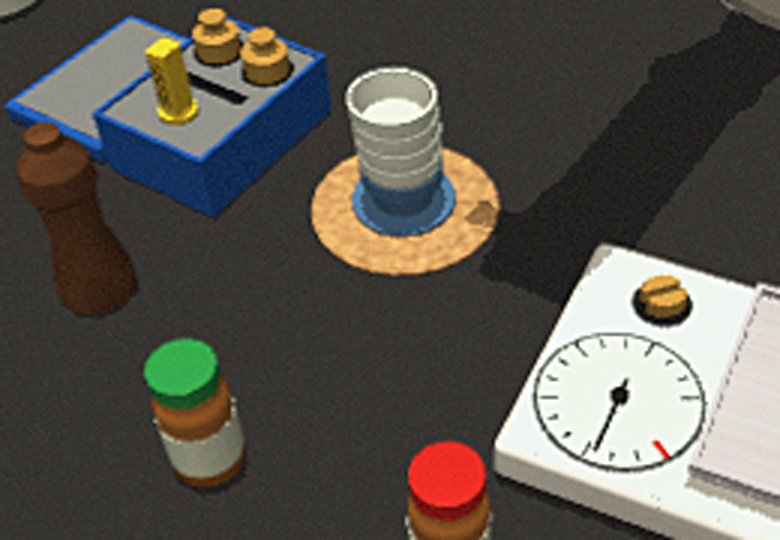

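The stack of four white cups in the blue one is upright and the pan is bare. Next I'll measure the dial and slot from rectified views, and refine the key.

```bash
cat >> h.py <<'E'
def rectify(p,x0,y0,w,h,z,s=2500):
    # columns = +x world? use: col=( -y ), row=(-x): top-like view
    c,r=np.meshgrid(np.arange(int(w*s)),np.arange(int(h*s)))
    X=np.stack([x0+h/2-r/s, y0+w/2-c/s, 0*c+z],-1).reshape(-1,3)
    u=proj(p,X).astype(np.float32).reshape(c.shape+(2,))
    return cv2.remap(p["frame"],u[...,0],u[...,1],cv2.INTER_CUBIC)
def dial(P,c0=(.6185,.051)):
    for p in P:
        I=rectify(p,c0[0],c0[1],.13,.13,.05).astype(int); s=2500
        R,G,B=I[...,0],I[...,1],I[...,2]
        yy,xx=np.mgrid[:I.shape[0],:I.shape[1]]; X=c0[0]+.065-yy/s; Y=c0[1]+.065-xx/s
        red=(R-np.maximum(G,B)>50); blk=(R<70)&(np.hypot(X-c0[0],Y-c0[1])<.03)
        n,l,st,ce=cv2.connectedComponentsWithStats(blk.astype(np.uint8)); k=1+np.argmax(st[1:,4]); b=l==k
        n,l,st,ce=cv2.connectedComponentsWithStats(red.astype(np.uint8)); red=l==(1+np.argmax(st[1:,4]))
        D=cv2.distanceTransform(b.astype(np.uint8),cv2.DIST_L2,5); i=np.unravel_index(D.argmax(),D.shape); hub=np.array([X[i],Y[i]])
        D2=np.c_[X[b],Y[b]]; 
        q=D2-hub; far=q[np.hypot(*q.T)>.012]; far=far[(far[:,0]>0)]; nd=np.arctan2(far[:,1].mean(),far[:,0].mean())
        rm=np.array([X[red].mean(),Y[red].mean()]); v=rm-hub
        print("hub",hub.round(4),"needle",nd.round(3),"mark",rm.round(4),np.hypot(*v).round(4),np.arctan2(v[1],v[0]).round(3),"n",red.sum(),"diff",(np.arctan2(v[1],v[0])-nd).round(3))
E
python3 - <<'E'
from h import *
np.set_printoptions(precision=4,suppress=True)
P=[camera("scene"),camera("top")]
dial(P)
ims=[]
for p in P:
    ims.append(np.hstack([rectify(p,.6185,.051,.12,.12,.05),rectify(p,.527,.045,.12,.12,.055) ]))
o=np.vstack(ims); print(o.shape); cv2.imwrite("pics/r1.png",o[:,:,::-1])
KEY=np.vstack([[sx*.011,sy*.009,z] for sx in(-1,1) for sy in(-1,1) for z in(.053,.111)]+[circ(.016,.047),circ(.016,.053)])
obs=[]
for p,(x,y,w,h) in zip(P,((150,100,40,70),(385,225,50,40))):
    hsv=cv2.cvtColor(p["frame"],cv2.COLOR_RGB2HSV)[y:y+h,x:x+w]
    m=(hsv[...,0]>22)&(hsv[...,0]<36)&(hsv[...,1]>110)&(hsv[...,2]>60)
    n,l,s,ce=cv2.connectedComponentsWithStats(m.astype(np.uint8)); k=1+s[1:,4].argmax(); r=s[k,:4].astype(float); r[0]+=x;r[1]+=y; print(r)
    obs.append((p,r)); print(fit([obs[-1]],KEY,np.array([.536,-.367,.008])))
print(fit(obs,KEY,np.array([.536,-.367,.008])))
E
```

```text
hub [0.6179 0.0548] needle 0.105 mark [0.6427 0.0945] 0.0468 1.013 n 413 diff 0.907Traceback (most recent call last):
  File "<stdin>", line 4, in <module>
  File "h.py", line 66, in dial
    n,l,st,ce=cv2.connectedComponentsWithStats(blk.astype(np.uint8)); k=1+np.argmax(st[1:,4]); b=l==k
                                                                          ~~~~~~~~~^^^^^^^^^^
    return _wrapfunc(a, 'argmax', axis=axis, out=out, **kwds)
    return bound(*args, **kwds)
ValueError: attempt to get argmax of an empty sequence
```

Run:
```python
from h import *
np.set_printoptions(precision=4,suppress=True)
P=[camera("scene"),camera("top")]
for p in P:
    try: dial([p])
    except Exception as e: print(e)
ims=[]
for p in P:
    ims.append(np.hstack([rectify(p,.6185,.051,.12,.12,.05),rectify(p,.527,.045,.12,.12,.055,) ]))
o=np.vstack(ims); print(o.shape); cv2.imwrite("pics/r1.png",o[:,:,::-1])
KEY=np.vstack([[sx*.011,sy*.009,z] for sx in(-1,1) for sy in(-1,1) for z in(.053,.111)]+[circ(.016,.047),circ(.016,.053)])
obs=[]
for p,(x,y,w,h) in zip(P,((150,100,40,70),(385,225,50,40))):
    hsv=cv2.cvtColor(p["frame"],cv2.COLOR_RGB2HSV)[y:y+h,x:x+w]
    m=(hsv[...,0]>22)&(hsv[...,0]<36)&(hsv[...,1]>110)&(hsv[...,2]>60)
    n,l,s,ce=cv2.connectedComponentsWithStats(m.astype(np.uint8)); k=1+s[1:,4].argmax(); r=s[k,:4].astype(float); r[0]+=x;r[1]+=y; print(r)
    obs.append((p,r)); print(fit([obs[-1]],KEY,np.array([.536,-.367,.008])))
print(fit(obs,KEY,np.array([.536,-.367,.008])))
```

```text
hub [0.6187 0.0552] needle 0.091 mark [0.6427 0.0945] 0.046 1.023 n 413 diff 0.933
attempt to get argmax of an empty sequence
(600, 600, 3)
[169. 122.  17.  30.]
(array([ 0.537 , -0.3695,  0.008 ]), np.float64(0.4129624699246399))
[405. 241.  17.  12.]
(array([ 0.5379, -0.3691,  0.008 ]), np.float64(0.6511786633361538))
(array([ 0.5375, -0.3692,  0.008 ]), np.float64(0.5553941845060795))
```

View pics/r1.png

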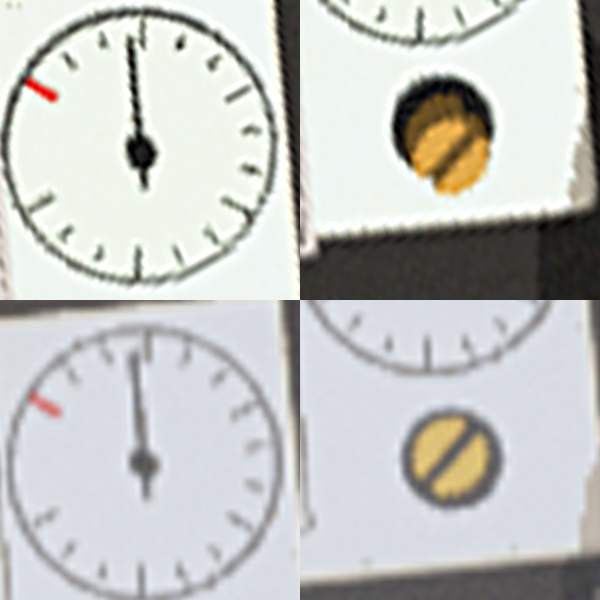

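Both views agree: screw at about (.524, .045), slot at about -43°, key at (.5375, -.369), and mark-needle difference about 0.93 rad. The screw therefore needs about 2.3 rad clockwise.

Run:
```python
from h import *
print(bot.observe()["joint_positions"].round(3))
p=camera("top"); I=cv2.GaussianBlur(rectify(p,.5238,.0452,.028,.028,.055,6000),(5,5),0)
hsv=cv2.cvtColor(I,cv2.COLOR_RGB2HSV); g=I.astype(int)[...,0]
yy,xx=np.mgrid[:g.shape[0],:g.shape[1]]; dx=84-yy; dy=84-xx; r=np.hypot(dx,dy)
m=(r<60)&(g<np.percentile(g[r<60],30)); 
w,v=np.linalg.eigh(np.cov(np.c_[dx[m],dy[m]].T)); a=np.degrees(np.arctan2(v[1,1],v[0,1])); print("slot",a,w, dx[m].mean()/6,dy[m].mean()/6)
# brass centroid
I=rectify(p,.5238,.0452,.06,.06,.055,4000); hsv=cv2.cvtColor(I,cv2.COLOR_RGB2HSV); b=(hsv[...,1]>80)
h=cv2.convexHull(np.argwhere(b)[:,::-1].astype(np.int32)); (c,rr)=cv2.minEnclosingCircle(h); print("X",.5238+.03-c[1]/4000,"Y",.0452+.03-c[0]/4000,rr/4)
# case yaw from top: blue hull
for d in models.silhouettes(p,"case")[:1]:
    c=np.argwhere(d["pixels"])[:,::-1].astype(np.int32); bx=cv2.boxPoints(cv2.minAreaRect(c)); q=np.array([atz(p,u,.04) for u in bx]); print(q.round(4).tolist())
```

```text
[ 0.176  0.149 -0.142  2.033  0.026  0.961 -1.549]
slot 138.7727443555547 [  68.08060961 1148.75794973] 0.5236193293885602 0.31439842209072977
X 0.5240500000000001 Y 0.04532499999999999 16.502391815185547
[[0.5822, -0.3024, 0.04], [0.5846, -0.5403, 0.04], [0.4124, -0.529, 0.04], [0.4113, -0.2974, 0.04]]
```

Request:
play_rows([
  {"fingers": 0.055,"translation": [0.012,-0.047,0],"rotation": [0,0,0]},
  {"fingers": 0.055,"translation": [0.013,-0.047,0],"rotation": [0,0,0]},
  {"fingers": 0.055,"translation": [0.013,-0.047,0],"rotation": [0,0,0]},
  {"fingers": 0.055,"translation": [0.013,-0.047,0],"rotation": [0,0,0]},
  {"fingers": 0.055,"translation": [0.013,-0.047,0],"rotation": [0,0,0]},
  {"fingers": 0.055,"translation": [0.013,-0.048,0],"rotation": [0,0,0]},
  {"fingers": 0.055,"translation": [0,0,-0.04],"rotation": [0,0,0]},
  {"fingers": 0.055,"translation": [0,0,-0.04],"rotation": [0,0,0]},
  {"fingers": 0.055,"translation": [0,0,0],"rotation": [0,0,0]},
  {"fingers": 0.055,"translation": [0,0,0],"rotation": [0,0,0]},
], newtons=60)

```text
time_s: 28.35
tool_pos: [0.5378, -0.3677, 0.1712]
eef_rot: [[1.0, -0.0, 0.001], [-0.0, -1.0, -0.001], [0.001, 0.001, -1.0]]
contact_force: [-0.1, -0.2, 0.7]
opening: 0.0554
gripper_force: 0.0
```

Request:
play_rows([
  {"fingers": 0.055,"translation": [0,-0.001,-0.03],"rotation": [0,0,0]},
  {"fingers": 0.055,"translation": [0,0,-0.03],"rotation": [0,0,0]},
  {"fingers": 0.055,"translation": [0,0,-0.01],"rotation": [0,0,0]},
  {"fingers": 0.055,"translation": [0,0,0],"rotation": [0,0,0]},
  {"fingers": 0.005,"translation": [0,0,0],"rotation": [0,0,0]},
  {"fingers": 0.005,"translation": [0,0,0],"rotation": [0,0,0]},
  {"fingers": 0.005,"translation": [0,0,0],"rotation": [0,0,0]},
  {"fingers": 0.005,"translation": [0,0,0],"rotation": [0,0,0]},
  {"fingers": 0.005,"translation": [0,0,0],"rotation": [0,0,0]},
  {"fingers": 0.005,"translation": [0,0,0],"rotation": [0,0,0]},
])

```text
time_s: 29.6
tool_pos: [0.5379, -0.3689, 0.1012]
eef_rot: [[1.0, -0.001, 0.002], [-0.001, -1.0, -0.001], [0.002, 0.001, -1.0]]
contact_force: [0.1, 1.1, 7.1]
opening: 0.0173
gripper_force: 59.1
```

Request:
play_rows([
  {"fingers": 0.005,"translation": [0,0,0.02],"rotation": [0,0,0]},
  {"fingers": 0.005,"translation": [0,0,0.03],"rotation": [0,0,0]},
  {"fingers": 0.005,"translation": [0,0,0.05],"rotation": [0,0,0]},
  {"fingers": 0.005,"translation": [0,0,0.05],"rotation": [0,0,0]},
  {"fingers": 0.005,"translation": [-0.001,0.03,0],"rotation": [0,0,9.9]},
  {"fingers": 0.005,"translation": [-0.001,0.03,0],"rotation": [0,0,9.9]},
  {"fingers": 0.005,"translation": [-0.001,0.03,0],"rotation": [0,0,9.9]},
  {"fingers": 0.005,"translation": [-0.001,0.03,0],"rotation": [0,0,9.9]},
  {"fingers": 0.005,"translation": [-0.001,0.03,0],"rotation": [0,0,9.9]},
  {"fingers": 0.005,"translation": [-0.001,0.03,0],"rotation": [0,0,9.9]},
  {"fingers": 0.005,"translation": [-0.001,0.03,0],"rotation": [0,0,9.9]},
  {"fingers": 0.005,"translation": [-0.001,0.03,0],"rotation": [0,0,9.9]},
  {"fingers": 0.005,"translation": [-0.001,0.03,0],"rotation": [0,0,9.9]},
  {"fingers": 0.005,"translation": [-0.001,0.03,0],"rotation": [0,0,9.9]},
  {"fingers": 0.005,"translation": [-0.001,0.03,0],"rotation": [0,0,9.9]},
  {"fingers": 0.005,"translation": [-0.001,0.03,0],"rotation": [0,0,9.9]},
  {"fingers": 0.005,"translation": [-0.001,0.03,0],"rotation": [0,0,9.9]},
  {"fingers": 0.005,"translation": [-0.001,0.024,0],"rotation": [0,0,9.9]},
  {"fingers": 0.005,"translation": [0,0,0],"rotation": [0,0,0]},
  {"fingers": 0.005,"translation": [0,0,0],"rotation": [0,0,0]},
])

```text
time_s: 32.1
tool_pos: [0.5231, 0.0444, 0.2502]
eef_rot: [[-0.747, 0.664, 0.0], [0.664, 0.747, -0.001], [-0.001, -0.001, -1.0]]
contact_force: [0.9, 0.5, -0.0]
opening: 0.0171
gripper_force: 58.7
```

Run:
```python
from h import *
np.set_printoptions(precision=4,suppress=True)
o=bot.observe();t=o["tool_pos"];R=o["eef_rot"];print(t,np.degrees(np.arctan2(R[1,0],R[0,0])),o["joint_positions"])
P=[camera("scene"),camera("top")]
for p in P:
  for d in models.pinpoint(p,"key")[:2]: print(d["score"],d["pixel"],"expect",proj(p,t-[0,0,.0932]))
c=proj(P[0],t-[0,0,.08])[0].astype(int); save(P[0],"k1.png",(c[0]-75,c[1]-60,150,130),4)
```

```text
[0.5231 0.0444 0.2502] 138.35611143292851 [ 0.3022  0.2954 -0.6036  1.8865  0.1967  1.0184  0.4588]
0.69 [345.8, 165.0] expect [[347.4912 169.0736]]
```

View pics/k1.png

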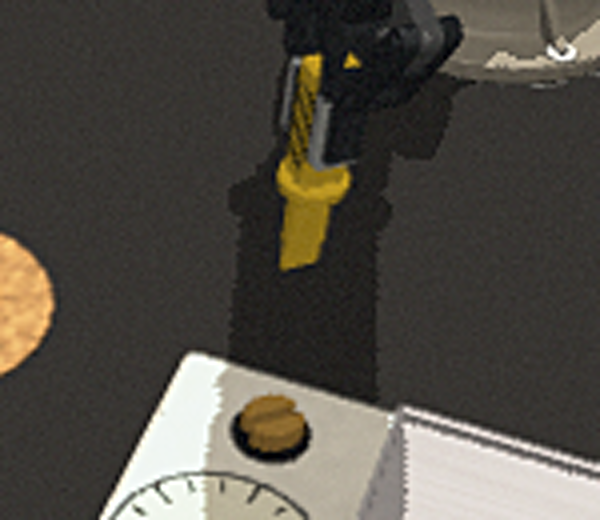

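The key is held straight, with its tip directly over the screw line. Descending.

Request:
play_rows([
  {"fingers": 0.005,"translation": [0.001,0.001,-0.04],"rotation": [0,0,0]},
  {"fingers": 0.005,"translation": [0,0,-0.04],"rotation": [0,0,0]},
  {"fingers": 0.005,"translation": [0,0,-0.014],"rotation": [0,0,0]},
  {"fingers": 0.005,"translation": [0,0,0],"rotation": [0,0,0]},
  {"fingers": 0.005,"translation": [0,0,0],"rotation": [0,0,0]},
])

```text
time_s: 32.92
tool_pos: [0.5252, 0.0469, 0.1572]
eef_rot: [[-0.75, 0.662, 0.002], [0.662, 0.75, 0.0], [-0.002, 0.002, -1.0]]
contact_force: [-1.0, -1.0, 0.1]
opening: 0.0176
gripper_force: 58.7
```

Run:
```python
from h import *
np.set_printoptions(precision=4,suppress=True)
o=bot.observe();t=o["tool_pos"];print(t,o["contact_force"])
p=camera("scene")
for d in models.pinpoint(p,"key")[:1]: print(d["score"],d["pixel"],"expect",proj(p,t-[0,0,.0932]),"screw",proj(p,[.524,.0453,.055]))
save(p,"k2.png",(300,155,80,75),8)
```

```text
[0.5252 0.0469 0.1572] [-1.0011 -1.0026  0.083 ]
0.91 [338.3, 203.2] expect [[342.3156 204.0373]] screw [[341.3202 206.364 ]]
```

View pics/k2.png

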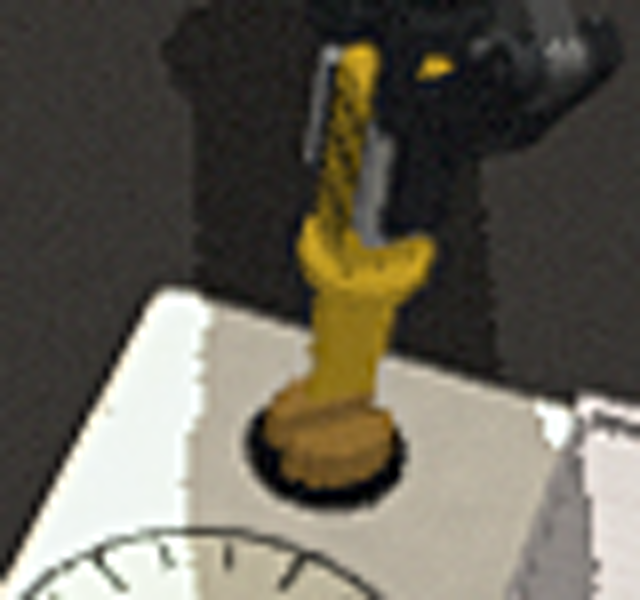

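Request:
play_rows([
  {"fingers": 0.005,"translation": [-0.0013,-0.0016,0],"rotation": [0,0,0]},
  {"fingers": 0.005,"translation": [0,0,-0.005],"rotation": [0,0,0]},
  {"fingers": 0.005,"translation": [0,0,-0.004],"rotation": [0,0,0]},
  {"fingers": 0.005,"translation": [0,0,-0.003],"rotation": [0,0,0]},
  {"fingers": 0.005,"translation": [0,0,0],"rotation": [0,0,0]},
  {"fingers": 0.005,"translation": [0,0,0],"rotation": [0,0,0]},
])

```text
time_s: 33.78
tool_pos: [0.5228, 0.0453, 0.1437]
eef_rot: [[-0.75, 0.662, -0.0], [0.662, 0.75, 0.0], [0.0, 0.0, -1.0]]
contact_force: [0.4, 1.5, -0.5]
opening: 0.0174
gripper_force: 58.8
```

No contact force with the tip 4.5 mm below the head top, so the blade is in the slot. Seating it deeper.

Request:
play_rows([
  {"fingers": 0.005,"translation": [0.001,0,-0.003],"rotation": [0,0,0]},
  {"fingers": 0.005,"translation": [0,0,-0.002],"rotation": [0,0,0]},
  {"fingers": 0.005,"translation": [0,0,0],"rotation": [0,0,0]},
  {"fingers": 0.005,"translation": [0,0,0],"rotation": [0,0,0]},
])

```text
time_s: 34.28
tool_pos: [0.5237, 0.045, 0.1387]
eef_rot: [[-0.75, 0.662, -0.0], [0.662, 0.75, -0.0], [0.0, -0.0, -1.0]]
contact_force: [1.1, 0.5, -0.7]
opening: 0.0173
gripper_force: 58.8
```

Request:
play_rows([
  {"fingers": 0.005,"translation": [0,0,0],"rotation": [0,0,-8]},
  {"fingers": 0.005,"translation": [0,0,0],"rotation": [0,0,-8]},
  {"fingers": 0.005,"translation": [0,0,0],"rotation": [0,0,-8]},
  {"fingers": 0.005,"translation": [0,0,0],"rotation": [0,0,-8]},
  {"fingers": 0.005,"translation": [0,0,0],"rotation": [0,0,-8]},
  {"fingers": 0.005,"translation": [0,0,0],"rotation": [0,0,-8]},
  {"fingers": 0.005,"translation": [0,0,0],"rotation": [0,0,-8]},
  {"fingers": 0.005,"translation": [0,0,0],"rotation": [0,0,-8]},
  {"fingers": 0.005,"translation": [0,0,0],"rotation": [0,0,-8]},
  {"fingers": 0.005,"translation": [0,0,0],"rotation": [0,0,-8]},
  {"fingers": 0.005,"translation": [0,0,0],"rotation": [0,0,0]},
  {"fingers": 0.005,"translation": [0,0,0],"rotation": [0,0,0]},
])

```text
time_s: 35.78
tool_pos: [0.5243, 0.0453, 0.1391]
eef_rot: [[0.519, 0.855, 0.001], [0.855, -0.519, 0.0], [0.001, 0.001, -1.0]]
contact_force: [2.1, 0.5, -0.4]
opening: 0.0175
gripper_force: 58.6
```

Run:
```python
from h import *
o=bot.observe();print(o["ft_torque"],o["tool_pos"],np.degrees(np.arctan2(o["eef_rot"][1,0],o["eef_rot"][0,0])))
P=[camera("scene")]+[camera("top")]
for p in P:
    try: dial([p])
    except Exception as e: print("x")
```

```text
[ 0.26634126 -0.60107603  0.03071674] [0.52434575 0.04533872 0.1390678 ] 58.73509899309127
hub [0.6187 0.0552] needle 0.091 mark [0.6581 0.0795] 0.0463 0.552 n 427 diff 0.461
x
```

Request:
play_rows([
  {"fingers": 0.005,"translation": [0,0,0],"rotation": [0,0,-8]},
  {"fingers": 0.005,"translation": [0,0,0],"rotation": [0,0,-8]},
  {"fingers": 0.005,"translation": [0,0,0],"rotation": [0,0,-8]},
  {"fingers": 0.005,"translation": [0,0,0],"rotation": [0,0,-8]},
  {"fingers": 0.005,"translation": [0,0,0],"rotation": [0,0,-8]},
  {"fingers": 0.005,"translation": [0,0,0],"rotation": [0,0,-8]},
  {"fingers": 0.005,"translation": [0,0,0],"rotation": [0,0,-8]},
  {"fingers": 0.005,"translation": [0,0,0],"rotation": [0,0,-5]},
  {"fingers": 0.005,"translation": [0,0,0],"rotation": [0,0,0]},
  {"fingers": 0.005,"translation": [0,0,0],"rotation": [0,0,0]},
])

```text
time_s: 37.12
tool_pos: [0.5239, 0.0455, 0.1389]
eef_rot: [[0.999, -0.04, 0.0], [-0.04, -0.999, 0.001], [0.0, -0.001, -1.0]]
contact_force: [1.4, 3.2, 0.5]
opening: 0.0172
gripper_force: 59.0
```

Run:
```python
from h import *
o=bot.observe();print(o["contact_force"],o["tool_pos"],np.degrees(np.arctan2(o["eef_rot"][1,0],o["eef_rot"][0,0])))
P=[camera("scene")]+[camera("top")]
for p in P:
    try: dial([p])
    except Exception as e: print("x")
save(P[0],"d1.png",(275,210,90,75),8)
```

```text
[1.42611068 3.15251715 0.46779987] [0.52391956 0.04548096 0.13894862] -2.2934224167019455
hub [0.6179 0.0548] needle 0.107 mark [0.6648 0.0615] 0.0474 0.142 n 366 diff 0.035
x
```

View pics/d1.png

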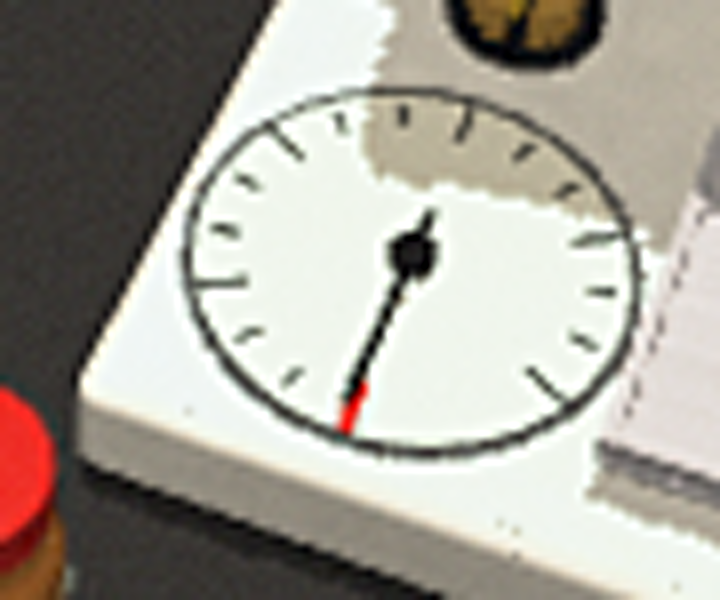

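The red mark is now almost under the needle, slightly anticlockwise of it. I'll refine with a finer measure.

```bash
cat >> h.py <<'E'
def fine(c0=(.6183,.055),cam="scene",n=4,z=.05):
    I=np.mean([rectify(camera(cam),c0[0],c0[1],.13,.13,z,4000).astype(float) for _ in range(n)],0); s=4000
    yy,xx=np.mgrid[:I.shape[0],:I.shape[1]]; X=c0[0]+.065-yy/s; Y=c0[1]+.065-xx/s
    dk=np.clip(150-I[...,0],0,150)*(I[...,0]<150)
    rd=np.clip(I[...,0]-np.maximum(I[...,1],I[...,2])-30,0,None)
    h=np.array(c0)
    for _ in range(5):
        w=dk*(np.hypot(X-h[0],Y-h[1])<.006); h=np.array([(w*X).sum(),(w*Y).sum()])/w.sum()
    r=np.hypot(X-h[0],Y-h[1]); a=np.arctan2(Y-h[1],X-h[0])
    w=dk*(r>.010)*(r<.038)*(abs(a-.1)<.25); na=(w*a).sum()/w.sum()
    out=[]
    for lo,hi in((.036,.056),(.047,.056)):
        w=rd*(r>lo)*(r<hi)*(abs(a)<1.3); out.append(round((w*a).sum()/w.sum(),4))
    print(cam,"hub",h.round(4),"needle",na.round(4),"mark",out,"diff",(np.array(out)-na).round(4))
E
python3 - <<'E'
from h import *
fine(); fine(n=1)
try: fine(cam="top",c0=(.6145,.0538))
except Exception as e: print(e)
E
```

```text
scene hub [0.6178 0.0548] needle 0.1007 mark [np.float64(0.142), np.float64(0.1371)] diff [0.0413 0.0364]
scene hub [0.6178 0.0548] needle 0.1009 mark [np.float64(0.1421), np.float64(0.1372)] diff [0.0412 0.0363]
top hub [0.6147 0.0588] needle 0.12 mark [np.float64(0.0249), np.float64(0.032)] diff [-0.0951 -0.088 ]
```

Request:
play_rows([
  {"fingers": 0.005,"translation": [0,0,0],"rotation": [0,0,-4.7]},
  {"fingers": 0.005,"translation": [0,0,0],"rotation": [0,0,0]},
  {"fingers": 0.005,"translation": [0,0,0],"rotation": [0,0,0]},
  {"fingers": 0.005,"translation": [0,0,0],"rotation": [0,0,0]},
])

```text
time_s: 38.17
tool_pos: [0.5238, 0.0453, 0.1388]
eef_rot: [[0.992, -0.123, 0.0], [-0.123, -0.992, 0.0], [0.0, -0.0, -1.0]]
contact_force: [1.1, 4.4, 1.8]
opening: 0.0174
gripper_force: 59.2
```

Run:
```python
from h import *
o=bot.observe();print(o["tool_pos"],np.degrees(np.arctan2(o["eef_rot"][1,0],o["eef_rot"][0,0])))
fine(n=2)
```

```text
[0.52380099 0.04528252 0.13882271] -7.073546391248882
scene hub [0.6178 0.0548] needle 0.1007 mark [np.float64(0.1094), np.float64(0.11)] diff [0.0087 0.0093]
```

Request:
play_rows([
  {"fingers": 0.005,"translation": [0,0,0],"rotation": [0,0,4]},
  {"fingers": 0.005,"translation": [0,0,0],"rotation": [0,0,3.4]},
  {"fingers": 0.005,"translation": [0,0,0],"rotation": [0,0,0]},
  {"fingers": 0.005,"translation": [0,0,0.01],"rotation": [0,0,0]},
  {"fingers": 0.005,"translation": [0,0,0.01],"rotation": [0,0,0]},
  {"fingers": 0.005,"translation": [0,0,0.04],"rotation": [0,0,0]},
  {"fingers": 0.005,"translation": [0,0,0.05],"rotation": [0,0,0]},
  {"fingers": 0.005,"translation": [-0.01,-0.06,0],"rotation": [0,0,0]},
  {"fingers": 0.005,"translation": [-0.01,-0.06,0],"rotation": [0,0,0]},
  {"fingers": 0.005,"translation": [-0.01,-0.06,0],"rotation": [0,0,0]},
  {"fingers": 0.005,"translation": [0,0,0],"rotation": [0,0,0]},
  {"fingers": 0.005,"translation": [0,0,0],"rotation": [0,0,0]},
])

```text
time_s: 39.78
tool_pos: [0.4936, -0.1351, 0.2493]
eef_rot: [[1.0, 0.004, 0.0], [0.004, -1.0, 0.0], [0.0, -0.0, -1.0]]
contact_force: [0.3, 0.7, -0.6]
opening: 0.0176
gripper_force: 59.0
```

Run:
```python
from h import *
o=bot.observe();print(o["tool_pos"],np.degrees(np.arctan2(o["eef_rot"][1,0],o["eef_rot"][0,0])))
fine(n=4)
for z in (.05,.044): fine(cam="top",c0=(.6137,.0538),n=6,z=z)
p=camera("top"); q=camera("scene")
o=np.hstack([cv2.resize(rectify(q,.618,.055,.12,.12,.05,2500),(400,400)),cv2.resize(rectify(p,.6137,.0538,.12,.12,.05,2500),(400,400))]);cv2.imwrite("pics/d2.png",o[:,:,::-1])
```

```text
[ 0.49363243 -0.13505623  0.24925914] 0.20547805131992106
scene hub [0.6178 0.0548] needle 0.1003 mark [np.float64(0.1091), np.float64(0.1097)] diff [0.0088 0.0094]
top hub [0.6131 0.0537] needle 0.0951 mark [np.float64(0.0977), np.float64(0.0972)] diff [0.0026 0.0021]
top hub [0.6141 0.0542] needle 0.0964 mark [np.float64(0.0979), np.float64(0.0976)] diff [0.0015 0.0012]
```

View pics/d2.png

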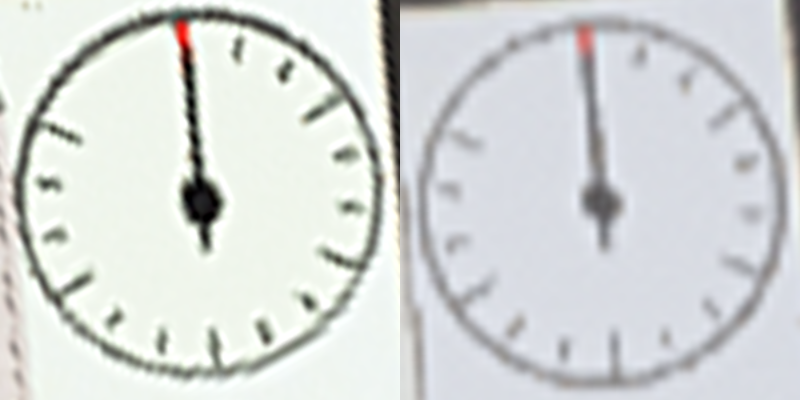

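Both views show the mark under the needle tip (difference ≤ 0.01 rad). Returning the key.

Request:
play_rows([
  {"fingers": 0.005,"translation": [0.008,-0.046,0],"rotation": [0,0,0]},
  {"fingers": 0.005,"translation": [0.009,-0.047,0],"rotation": [0,0,0]},
  {"fingers": 0.005,"translation": [0.009,-0.047,0],"rotation": [0,0,0]},
  {"fingers": 0.005,"translation": [0.009,-0.047,0],"rotation": [0,0,0]},
  {"fingers": 0.005,"translation": [0.009,-0.047,0],"rotation": [0,0,0]},
  {"fingers": 0.005,"translation": [0,0,-0.04],"rotation": [0,0,0]},
  {"fingers": 0.005,"translation": [0,0,-0.04],"rotation": [0,0,0]},
  {"fingers": 0.005,"translation": [0,0,0],"rotation": [0,0,0]},
  {"fingers": 0.005,"translation": [0,0,0],"rotation": [0,0,0]},
])

```text
time_s: 41.8
tool_pos: [0.5385, -0.3694, 0.1702]
eef_rot: [[1.0, 0.005, 0.002], [0.005, -1.0, -0.001], [0.002, 0.001, -1.0]]
contact_force: [0.2, -0.5, -0.6]
opening: 0.0173
gripper_force: 59.0
```

Run:
```python
from h import *
o=bot.observe();t=o["tool_pos"];print(t)
p=camera("scene");q=camera("top")
b=proj(p,[[.5375,-.369,.055],t-[0,0,.0932]]);print(b)
for r in (p,q): print([(round(d["score"],2),d["pixel"],proj(r,t-[0,0,.0932])) for d in models.pinpoint(r,"key")[:1]],[(round(d["score"],2),d["pixel"],atz(r,d["pixel"],.055)) for d in models.pinpoint(r,"key_pocket")[:2]])
save(p,"k3.png",(int(b[0,0])-40,int(b[0,1])-50,80,75),8)
```

```text
[ 0.5385281  -0.36941728  0.17023857]
[[179.6190225  147.39427367]
 [177.33922771 140.21492879]]
[(0.68, [177.0, 138.3], array([[177.33922771, 140.21492879]]))] [(0.65, [176.4, 145.6], array([ 0.53596752, -0.38019039,  0.055     ])), (0.52, [254.4, 179.2], array([ 0.54317296, -0.15383112,  0.055     ]))]
[(0.47, [410.2, 246.6], array([[412.8268832 , 245.80094912]]))] [(0.8, [410.5, 249.7], array([ 0.53049407, -0.37021655,  0.055     ])), (0.24, [179.4, 233.9], array([0.56425928, 0.21833518, 0.055     ]))]
```

View pics/k3.png

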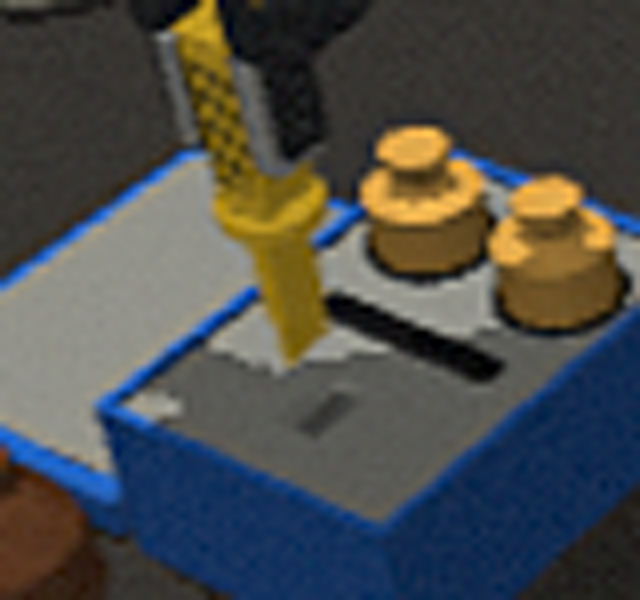

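The cutout is visible directly below the blade at about px (180, 148.5), matching the expected (179.6, 147.4). Inserting.

Request:
play_rows([
  {"fingers": 0.005,"translation": [-0.0006,0.0006,-0.01],"rotation": [0,0,0]},
  {"fingers": 0.005,"translation": [0,0,-0.01],"rotation": [0,0,0]},
  {"fingers": 0.005,"translation": [0,0,-0.008],"rotation": [0,0,0]},
  {"fingers": 0.005,"translation": [0,0,-0.005],"rotation": [0,0,0]},
  {"fingers": 0.005,"translation": [0,0,0],"rotation": [0,0,0]},
  {"fingers": 0.005,"translation": [0,0,0],"rotation": [0,0,0]},
])

```text
time_s: 42.85
tool_pos: [0.5374, -0.3685, 0.136]
eef_rot: [[1.0, 0.005, 0.0], [0.005, -1.0, -0.0], [0.0, 0.0, -1.0]]
contact_force: [-0.2, -0.3, -0.6]
opening: 0.018
gripper_force: 59.0
```

Tip is 12 mm in with no force. Continuing to the shank and home.

Request:
play_rows([
  {"fingers": 0.005,"translation": [0.0004,0,-0.008],"rotation": [0,0,0]},
  {"fingers": 0.005,"translation": [0,0,-0.008],"rotation": [0,0,0]},
  {"fingers": 0.005,"translation": [0,0,-0.008],"rotation": [0,0,0]},
  {"fingers": 0.005,"translation": [0,0,-0.006],"rotation": [0,0,0]},
  {"fingers": 0.005,"translation": [0,0,-0.003],"rotation": [0,0,0]},
  {"fingers": 0.005,"translation": [0,0,0],"rotation": [0,0,0]},
  {"fingers": 0.005,"translation": [0,0,0],"rotation": [0,0,0]},
])

```text
time_s: 43.72
tool_pos: [0.5378, -0.3685, 0.1031]
eef_rot: [[1.0, 0.005, 0.0], [0.005, -1.0, -0.0], [0.0, 0.0, -1.0]]
contact_force: [0.5, 0.6, -0.7]
opening: 0.0171
gripper_force: 59.0
```

Request:
play_rows([
  {"fingers": 0.005,"translation": [0,0,-0.0015],"rotation": [0,0,0]},
  {"fingers": 0.005,"translation": [0,0,-0.001],"rotation": [0,0,0]},
  {"fingers": 0.005,"translation": [0,0,0],"rotation": [0,0,0]},
  {"fingers": 0.005,"translation": [0,0,0],"rotation": [0,0,0]},
])

```text
time_s: 44.22
tool_pos: [0.5378, -0.3685, 0.1012]
eef_rot: [[1.0, 0.005, 0.001], [0.005, -1.0, -0.0], [0.001, 0.0, -1.0]]
contact_force: [-1.8, 1.1, 6.2]
opening: 0.0171
gripper_force: 60.0
```

Request:
play_rows([
  {"fingers": 0.05,"translation": [0,0,0],"rotation": [0,0,0]},
  {"fingers": 0.05,"translation": [0,0,0],"rotation": [0,0,0]},
  {"fingers": 0.05,"translation": [0,0,0],"rotation": [0,0,0]},
  {"fingers": 0.05,"translation": [0,0,0.03],"rotation": [0,0,0]},
  {"fingers": 0.05,"translation": [0,0,0.05],"rotation": [0,0,0]},
  {"fingers": 0.05,"translation": [0,0,0.06],"rotation": [0,0,0]},
  {"fingers": 0.05,"translation": [-0.05,0,0.04],"rotation": [0,0,0]},
  {"fingers": 0.05,"translation": [-0.05,0,0],"rotation": [0,0,0]},
  {"fingers": 0.05,"translation": [0,0,0],"rotation": [0,0,0]},
  {"fingers": 0.05,"translation": [0,0,0],"rotation": [0,0,0]},
])

```text
time_s: 45.48
tool_pos: [0.4393, -0.3681, 0.2794]
eef_rot: [[1.0, 0.005, 0.001], [0.005, -1.0, 0.0], [0.001, -0.0, -1.0]]
contact_force: [-0.4, 0.8, 1.2]
opening: 0.05
gripper_force: 0.0
```

Run:
```python
from h import *
np.set_printoptions(precision=4,suppress=True)
P=stack(); p=P[0]
fine(n=3)
KEY=np.vstack([[sx*.011,sy*.009,z] for sx in(-1,1) for sy in(-1,1) for z in(.053,.111)]+[circ(.016,.047),circ(.016,.053)])
x,y,w,h=150,100,40,70
hsv=cv2.cvtColor(p["frame"],cv2.COLOR_RGB2HSV)[y:y+h,x:x+w]
m=(hsv[...,0]>22)&(hsv[...,0]<36)&(hsv[...,1]>110)&(hsv[...,2]>60)
n,l,s,ce=cv2.connectedComponentsWithStats(m.astype(np.uint8)); k=1+s[1:,4].argmax(); r=s[k,:4].astype(float); r[0]+=x;r[1]+=y; print(r,"before 169 122 17 30")
save(p,"f.png",(130,90,200,150),4)
```

```text
tcp [ 0.4401 -0.3678  0.279 ]
[(0.66, array([251.8, 177.3]), array([ 0.4966, -0.1935,  0.004 ])), (0.43, array([152.7, 204.8]), array([ 0.6823, -0.3407,  0.004 ]))] [(0.67, array([237.7, 168.1,  34.4,  21.3])), (0.52, array([331.1, 199.7,  19.4,  17.4]))] expect [236.8 155.7  35.   33.6]
[(0.57, array([336.8, 264.5]), array([ 0.4936, -0.1886,  0.004 ]))] [(0.5, array([323.1, 250.5,  17.8,  32.7]))] expect [320.8 248.4  31.8  32.1]
scene hub [0.6178 0.0548] needle 0.1012 mark [np.float64(0.1095), np.float64(0.11)] diff [0.0083 0.0088]
[169. 122.  17.  29.] before 169 122 17 30
```

View pics/f.png

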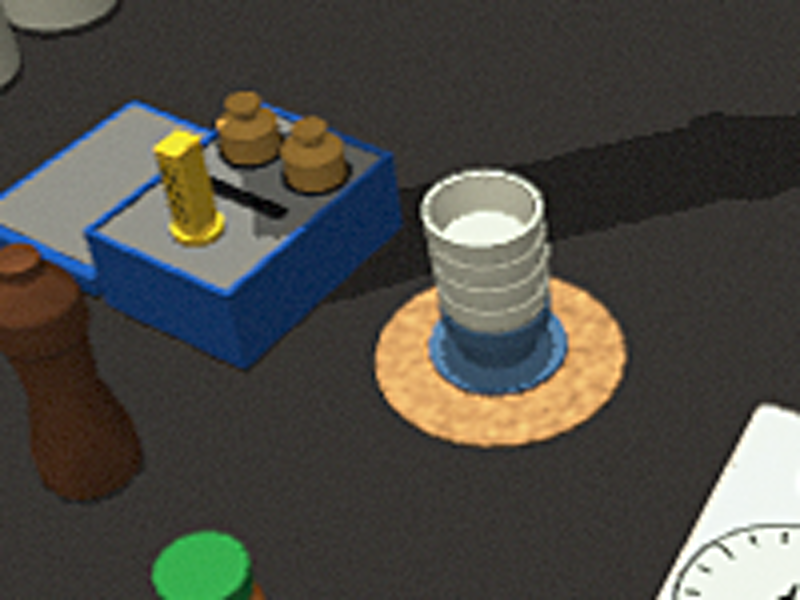

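The final picture shows the key fully home, with its flange on the insert and its outline as at the start. The four white cups are nested upright in the blue cup on the mat, and the dial is on zero. Handing in.

```bash
python3 -c "
from plant import bot
print(bot.close_job())"
```

```text
the job is handed in; nothing more can be done
None
```

Job handed in: the pan is bare, the zero mark is under the needle tip (within 0.01 rad by camera), all four white cups are nested upright in the blue cup on the mat, and the key is back home in its cutout.

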